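# Make the wax warmer safe and stand the fallen bottles back in their lane

### The arm

A 6-joint arm with a two-finger parallel gripper is mounted at the origin on the work surface. World frame = base frame: x ahead of the robot, y to its left, z up, the work surface at z = 0. Lengths are in m, angles in degrees, forces in N, time in s.
With the tool pointing down it reaches from about 0.4 to 0.825 m from the base axis. Payload 7 kg.
Tool frame: the origin (TCP) lies between the finger pads; the fingertips stand 22 mm ahead of it and the grasp point (between the pads) lies 3 mm ahead of it; z points along the fingers, y is the line along which they close (so a half turn about z gives the same grasp; the last joint's range is limited). The gripper opens to 88 mm and grips with 3 to 60 N. Pads are 19 mm wide; open, the fingers measure 130 mm over their backs; the gripper's body (78 mm by 193 mm) begins 47 mm behind the grasp point.
Start: joints at [90.648, 20.546, 0.682, 0, -70.136, -16.507], TCP at [0.184, 0.649, 0.249] pointing down, gripper open.
Joint ranges: [-176.03, 176.03], [-82.01, 121.73], [-58.28, 71.71], [-173.87, 95.51], [-174.79, -0.11], [-173.66, 173.66]. Speed limits (degrees/s): [136.94, 136.94, 172.46, 180, 180, 180].

### API

Orientations are given as [roll, pitch, yaw] about the fixed x, y, z axes, in that order (R = Rz(yaw) Ry(pitch) Rx(roll)).
In Python, from plant import r, vision gives the robot as it stands.
- The arm moves only by the shell command python3 -m pendant 'ROWS' [FORCE]. ROWS is JSON, a list that holds one entry, the list of rows, each a list of 7 numbers: the shift along the tool's x, y, z scaled (see below), then the turn, a rotation vector about the tool's x, y, z scaled (see below), then the opening, from -1 (shut) to 1 (fully open). In form: [[[x, y, z, wx, wy, wz, fingers], ...]]. A call has exactly 8 rows; each row shifts and turns the commanded pose from where the row before left it, along the tool's axes as they then stand; what a row does not reach is not made up. The controller multiplies each number of a shift by 20 mm and each number of a turn by 4 degrees. A row lasts 1/10 s, in which the tool goes at most 50 mm and 8.59 degrees, less where a joint would pass 70% of its speed; a pose out of reach is approached as far as the arm can. A call with a number of a shift or a turn outside -1 to 1 is refused whole. A call with a gripper value outside its range is refused whole. The fingers move at their own pace and stop on an object; FORCE is the grip in N (left out, the last holds). Time passes only in rows, so rows that do not move let the fingers close, or fill a call up. It gives the time, the measured TCP pose, the force, the opening and the grip force at its end, in the units of the state.
- r.get_state(): the state, without advancing time (a new reading comes with each control period).
- vision.capture(name): name is "scene" or "top"; returns a dict with "frame" (420x560x3 uint8, blue, green, red), "depth" (420x560 float32, m along the optical axis (not along the pixel's ray), 0 where there is no reading), "camera_matrix" (3x3 intrinsics, pixels), "extrinsics" (4x4, takes a point from world to camera coordinates). Camera axes: x right, y up, looking along -z (the intrinsics and any distortion apply to the point x, -y, -z); pixel columns grow to the right and rows downward; lengths in m; the calibration is good to about 2 mm. A picture is of the moment at which its call begins.
- r.close_job(): hands the job in; it is judged then, once.
The state is a dict: "time_s": time; "joints": joint angles; "qd": joint speeds; "joint_torque": joint torques, N m; "tcp_pos": TCP position; "eef_rot": TCP orientation; "contact_force": force on the tool from outside, world axes, zero at the start; "moment": the same for the moment, N m; "gripper_width": finger opening in m; "gripper_force": force on a finger pad.
Only numpy, scipy, OpenCV 4.12 (cv2) and the standard library are available. Lean on these libraries where they do the work, as an engineer would, in place of code of your own. Each camera call takes 0.05 s, during which the arm holds its last target. There are 200 camera calls.

### The job

Make the wax warmer safe first: slide the empty pot along the warmer plate, without lifting or tipping it, from the red disc to the middle of the blue disc, and then push the red switch lever fully over, away from the robot, to off. After that, stand every fallen red-capped bottle upright in the lane, each centred on a green square of its own. Leave the two blue-capped bottles standing where they are and do not disturb the tape ring, the metal can or the spanner.

Things in the scene. Friction and masses are not known exactly. Their poses are not given: they have to be found in the camera images.
- bottle1: white square bottle, orange band, red cap, lying on a side face at the start; body 44 x 44 x 96 mm, then a 4 mm shoulder and a cap 28 mm wide, 18 mm high (118 mm in all); 180 to 290 g, bottom-heavy (centre of mass about 25 mm above the base). Origin mid-body (22 mm above the bench lying, 48 mm above its base standing); x axis from base to cap: points up when it stands. May be absent (None)
- bottle2: white square bottle, orange band, red cap, lying on a side face at the start; body 44 x 44 x 96 mm, then a 4 mm shoulder and a cap 28 mm wide, 18 mm high (118 mm in all); 180 to 290 g, bottom-heavy (centre of mass about 25 mm above the base). Origin mid-body (22 mm above the bench lying, 48 mm above its base standing); x axis from base to cap: points up when it stands. May be absent (None)
- bottle3: white square bottle, orange band, red cap, lying on a side face at the start; body 44 x 44 x 96 mm, then a 4 mm shoulder and a cap 28 mm wide, 18 mm high (118 mm in all); 180 to 290 g, bottom-heavy (centre of mass about 25 mm above the base). Origin mid-body (22 mm above the bench lying, 48 mm above its base standing); x axis from base to cap: points up when it stands. May be absent (None)
- bottle4: white square bottle, orange band, red cap, lying on a side face at the start; body 44 x 44 x 96 mm, then a 4 mm shoulder and a cap 28 mm wide, 18 mm high (118 mm in all); 180 to 290 g, bottom-heavy (centre of mass about 25 mm above the base). Origin mid-body (22 mm above the bench lying, 48 mm above its base standing); x axis from base to cap: points up when it stands. May be absent (None)
- lane: grey tray fixed on the bench, the bottle lane: 90 (x) by 500 mm (y), floor 8 mm above the bench, 8 mm thick lips along both long sides, tops 38 mm above the bench, inner width 74 mm. Origin at bench level under the middle; y along the lane, x across, away from the robot. Six positions 82 mm apart on its centre line: four green squares, two standing bottles
- place1: green 54 mm square painted on the lane floor, an empty bottle place; origin at its centre, on the floor; its x, y axes are the lane's
- place2: green 54 mm square painted on the lane floor, an empty bottle place; origin at its centre, on the floor; its x, y axes are the lane's
- place3: green 54 mm square painted on the lane floor, an empty bottle place; origin at its centre, on the floor; its x, y axes are the lane's
- place4: green 54 mm square painted on the lane floor, an empty bottle place; origin at its centre, on the floor; its x, y axes are the lane's
- stander1: square bottle of the same shape and size with a blue band and blue cap, standing in the lane where it belongs, 280 g; origin at the middle of its 96 mm body, z up
- stander2: square bottle of the same shape and size with a blue band and blue cap, standing in the lane where it belongs, 280 g; origin at the middle of its 96 mm body, z up
- pot: open empty aluminium wax pot, 94 mm across the rim (84 mm at the foot), 70 mm high, 0.45 to 0.7 kg, with one straight black handle; origin at the centre of its underside, z up; handle along its -x side, from 45 to 160 mm from the origin, 18 mm wide, 14 mm thick, its middle 58 mm above the underside
- pot_handle (a point): point in the middle of the handle's cross-section, 105 mm from the pot's axis, 58 mm above its underside
- warmer: dark steel warmer plate fixed to the bench, 150 mm (x) by 280 mm (y), top surface 20 mm above the bench; an aluminium lip 10 mm high and 10 mm thick along each long side (inner width 130 mm), ends open. Origin at bench level under the middle; x away from the robot, y along the plate towards its red end
- rest_place (a point): centre of the blue disc (116 mm across), the cool resting place on the plate's top surface, 130 mm from the red disc's centre
- hot_place (a point): centre of the red disc (116 mm across), the hot place on the plate's top surface, where the pot stands at the start
- lever (a joint): the warmer's red switch lever beside the front corner at the red end: 0 = on, leaning to the warmer's -x side (towards the robot); 1.0 rad = off, fully over to +x. Stays where it is left; pushed over with a few newtons
- lever_tip (a point): centre of the red ball (26 mm across) at the lever's tip, 80 mm from its pivot, which is 22 mm above the bench; it swings in the warmer's x-z plane, 0.5 rad either side of upright, so its centre is 92 mm above the bench at either end
- tape: yellow ring of tape, 90 mm across, 24 mm high; bystander, leave alone; origin at its underside (tools: along x)
- tin: metal can, 80 mm across, 100 mm high; bystander, leave alone; origin at its underside (tools: along x)
- spanner: steel spanner lying on the bench; bystander, leave alone; origin at its underside (tools: along x)
There are look-alikes about, which are no part of the job. Leave any pink look-alike of the bottle4 alone.

How it is judged (in metres and radians):
On the way, in this order (a step that is already met when the one before it is completed fails the run):
1. the pot has been slid onto the blue disc (horizontal distance between pot and rest_place below 0.015 m and z of pot in the frame of warmer below 0.024 m and angle between pot's own z axis and vertical below 0.06 rad and linear speed of pot below 0.02 m/s), for 0.2 s.
2. the lever is over at off (value of joint lever above 0.85 rad), for 0.2 s.
3. every fallen bottle stands on a green square in the lane (angle between each of bottle1, bottle2, bottle3, bottle4's own x axis and vertical below 0.1 rad and (horizontal distance between bottle1 and place1 below 0.02 m or horizontal distance between bottle1 and place2 below 0.02 m or horizontal distance between bottle1 and place3 below 0.02 m or horizontal distance between bottle1 and place4 below 0.02 m) and z of each of bottle1, bottle2, bottle3, bottle4 in the frame of lane below 0.062 m and linear speed of each of bottle1, bottle2, bottle3, bottle4 below 0.02 m/s and (horizontal distance between bottle2 and place1 below 0.02 m or horizontal distance between bottle2 and place2 below 0.02 m or horizontal distance between bottle2 and place3 below 0.02 m or horizontal distance between bottle2 and place4 below 0.02 m) and (horizontal distance between bottle3 and place1 below 0.02 m or horizontal distance between bottle3 and place2 below 0.02 m or horizontal distance between bottle3 and place3 below 0.02 m or horizontal distance between bottle3 and place4 below 0.02 m) and (horizontal distance between bottle4 and place1 below 0.02 m or horizontal distance between bottle4 and place2 below 0.02 m or horizontal distance between bottle4 and place3 below 0.02 m or horizontal distance between bottle4 and place4 below 0.02 m)), for 0.2 s.
At the end, for the whole second after the job is handed in: Each red-capped bottle stands (within 0.1 rad), at rest, within 20 mm of a green square's centre; pot on the plate within 15 mm of the blue disc's centre; lever past 0.85 rad; blue-capped bottles upright, moved under 30 mm; tape, can and spanner under 50 mm (all of step 1 and all of step 3 and value of joint lever above 0.85 rad and angle between each of stander1, stander2's own z axis and vertical below 0.1 rad and distance of each of stander1, stander2 from where it was at the start of the episode below 0.03 m and distance of each of tape, tin, spanner from where it was at the start of the episode below 0.05 m); the robot touches nothing.
It fails at once if the pot is lifted more than 10 mm off the plate, or tipped (z of pot in the frame of warmer above 0.03 m or angle between pot's own z axis and vertical above 0.25 rad).
Of bottle1, bottle2, bottle3, bottle4 only 3 to 4 are there at a start; the rules pass over those that are not, and their reading is None.
At some moment in a run one of bottle1, bottle2, bottle3, bottle4 may be knocked a few centimetres aside while the robot is not near it.
Once in a run the grip may slacken for a moment while it holds something.
It also fails if it takes over 210 s, if anything falls off the work surface, if the arm or the gripper's body presses on something with over 40 N, if the wrist force passes 120 N, or if a joint passes its speed limit or range.

## Working session

There is one attempt and no reset: what is moved stays moved. The work goes in short steps, Python scripts to look and compute and a shell command to move; the robot and the scene stay as the last step left them, time stands still between calls to the robot, and variables do not carry over. Pictures are saved under pics/ and viewed, at most 14 in all, crops included, and the job is handed in when it is done.

```bash
ls; mkdir -p pics
cat > h.py <<'E'
import numpy as np, cv2
from plant import r, vision
def cap(n,f=None):
    c=vision.capture(n)
    if f: cv2.imwrite('pics/'+f,c['frame'])
    return c
def world(c):
    d=c['depth'];K=c['camera_matrix'];E=np.linalg.inv(c['extrinsics'])
    v,u=np.mgrid[:d.shape[0],:d.shape[1]]
    x=(u-K[0,2])/K[0,0]*d;y=(v-K[1,2])/K[1,1]*d
    P=np.stack([x,-y,-d,np.ones_like(d)],-1)@E.T
    return P[...,:3]
def ray(c,u,v,z):
    K=c['camera_matrix'];E=np.linalg.inv(c['extrinsics'])
    d=E[:3,:3]@np.array([(u-K[0,2])/K[0,0],-(v-K[1,2])/K[1,1],-1]);o=E[:3,3]
    return o+d*(z-o[2])/d[2]
E
python3 - <<'E'
from h import *
for n in('scene','top'):
    c=cap(n,n+'1.png');print(np.linalg.inv(c['extrinsics']).round(3)[:3,3],c['camera_matrix'].round(1).tolist(), {k:v for k,v in c.items() if k not in('frame','depth','camera_matrix','extrinsics')})
    np.save(n+'1.npy',world(c))
print(r.get_state())
E
```

```text
pics
[1.034 0.337 1.067] [[482.3, 0.0, 281.8], [0.0, 482.3, 201.4], [0.0, 0.0, 1.0]] {}
[0.214 0.041 1.254] [[381.6, 0.0, 279.6], [0.0, 381.6, 211.7], [0.0, 0.0, 1.0]] {}
{'time_s': 0.1, 'joints': array([ 9.06471330e+01,  2.05848050e+01,  6.40341384e-01, -1.57612182e-02,
       -7.01345983e+01, -1.65092705e+01]), 'qd': array([ 0.0015004 ,  0.01945309,  0.09590599,  0.0864014 , -0.00878852,
        0.04669105]), 'joint_torque': array([-3.17906008e-03, -5.84162199e+01,  2.93750596e+01,  7.01564491e+00,
        1.01084015e-02, -4.01283819e-05]), 'tcp_pos': array([0.18439041, 0.64892824, 0.24776109]), 'eef_rot': array([ 1.79919987e+02, -8.26214335e-03, -1.58674978e+01]), 'contact_force': array([-0.3493974 , -0.62215725, -0.49536999]), 'moment': array([-0.01166681,  0.01394757, -0.01558183]), 'gripper_force': 0.0, 'gripper_width': 0.08775971825218216}
```

View pics/scene1.png

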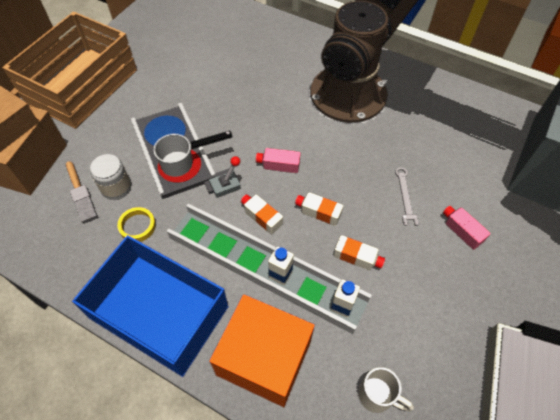

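View pics/top1.png

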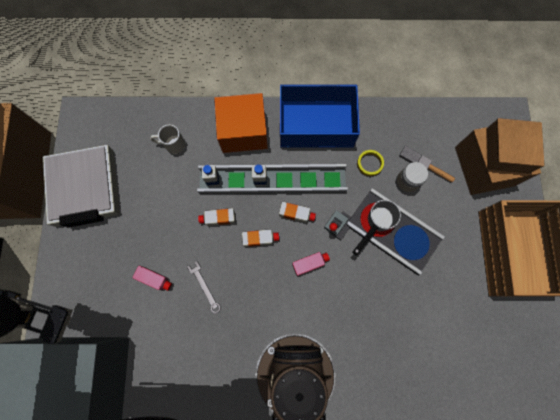

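Top view: three fallen red-capped bottles at (217,217), (297,212) and (261,239), and two pink look-alikes at (310,263) and (152,278). The lane is at (272,180) with green squares at x≈236, 284, 308 and 332. The pot is at (383,215), the blue disc at (411,242) and the lever at (337,227).

```bash
cat >> h.py <<'E'
def hsv(c): return cv2.cvtColor(c['frame'],cv2.COLOR_BGR2HSV)
def blobs(m,P,amin=25):
    n,l,s,ce=cv2.connectedComponentsWithStats(m.astype('uint8'))
    for i in range(1,n):
        if s[i,4]>=amin:
            Q=P[l==i];Q=Q[np.isfinite(Q).all(1)]
            print('  px',ce[i].round(1),'n',s[i,4],'med',np.median(Q,0).round(4),'mean',Q.mean(0).round(4),'min',Q.min(0).round(3),'max',Q.max(0).round(3))
E
python3 - <<'E'
from h import *
for n in('top','scene'):
    c=cap(n);P=world(c);H=hsv(c);h,s,v=H[...,0],H[...,1],H[...,2]
    ok=(P[...,2]>-.02)&(P[...,2]<.2)&(P[...,0]>.2)&(c['depth']>0)
    for nm,m in dict(green=(h>45)&(h<80)&(s>120),orange=(h>6)&(h<18)&(s>150),red=((h<5)|(h>174))&(s>170)&(v>80),blue=(h>100)&(h<125)&(s>140)).items():
        print(n,nm);blobs(m&ok,P)
    # bottle: high points
c=vision.capture('top');P=world(c)
for (u,v) in((217,217),(297,212),(261,239)):
    w=P[v-22:v+23,u-27:u+28].reshape(-1,3);q=w[(w[:,2]>.033)&(w[:,2]<.06)]
    print('bottle',len(q),q.mean(0).round(4),cv2.minAreaRect((q[:,:2]*1000).astype('float32')))
E
```

```text
top green
  px [236.  179.5] n 209 med [0.6281 0.1979 0.0088] mean [0.6277 0.1978 0.0086] min [0.602 0.173 0.001] max [0.653 0.223 0.014]
  px [284.  179.6] n 208 med [0.6275 0.0332 0.0087] mean [0.6277 0.0332 0.0087] min [0.603 0.009 0.002] max [0.652 0.057 0.017]
  px [308.  179.5] n 210 med [ 0.6281 -0.0491  0.0082] mean [ 0.6283 -0.0491  0.0083] min [ 0.604 -0.074  0.   ] max [ 0.654 -0.025  0.014]
  px [332.  179.2] n 217 med [ 0.6298 -0.1311  0.0085] mean [ 0.6296 -0.1313  0.0086] min [ 0.604 -0.156  0.001] max [ 0.657 -0.106  0.015]
top orange
  px [240.6 122.5] n 2667 med [0.7851 0.1763 0.1187] mean [0.7917 0.1764 0.1056] min [ 0.728  0.094 -0.005] max [0.89  0.262 0.127]
  px [491.1 141.4] n 32 med [ 0.696  -0.5967  0.1692] mean [ 0.6976 -0.597   0.1703] min [ 0.682 -0.6    0.145] max [ 0.717 -0.595  0.197]
  px [491.6 155.4] n 25 med [ 0.6486 -0.5922  0.1689] mean [ 0.6518 -0.5925  0.1712] min [ 0.629 -0.596  0.153] max [ 0.681 -0.589  0.2  ]
  px [290.3 211. ] n 154 med [0.5085 0.0135 0.0431] mean [0.5089 0.0126 0.0408] min [ 0.488 -0.006  0.005] max [0.536 0.033 0.05 ]
  
[... 7992 characters left out ...]
643 0.101 0.034] max [0.65  0.138 0.059]
  px [347.9 287.5] n 123 med [0.6273 0.2767 0.1248] mean [0.6271 0.2769 0.1246] min [0.611 0.265 0.115] max [0.639 0.288 0.129]
  px [340.3 309. ] n 65 med [0.6466 0.2787 0.0444] mean [0.6468 0.2788 0.0455] min [0.644 0.259 0.033] max [0.65  0.297 0.057]
bottle 451 [0.4881 0.2448 0.0427] ((483.791748046875, 225.3837890625), (170.4583282470703, 79.401123046875), 66.82160949707031)
bottle 464 [0.5086 0.0011 0.0422] ((507.56756591796875, -10.357620239257812), (151.20159912109375, 179.99156188964844), 0.22326470911502838)
bottle 442 [0.4227 0.1165 0.0428] ((423.5529479980469, 110.43184661865234), (44.83049774169922, 117.06754302978516), 5.859074592590332)
```

Run:
```python
import cv2
a=cv2.imread('pics/top1.png')[150:280,190:450];cv2.imwrite('pics/topc.png',cv2.resize(a,None,fx=3,fy=3,interpolation=cv2.INTER_CUBIC))
```

```text
(no output)
```

View pics/topc.png

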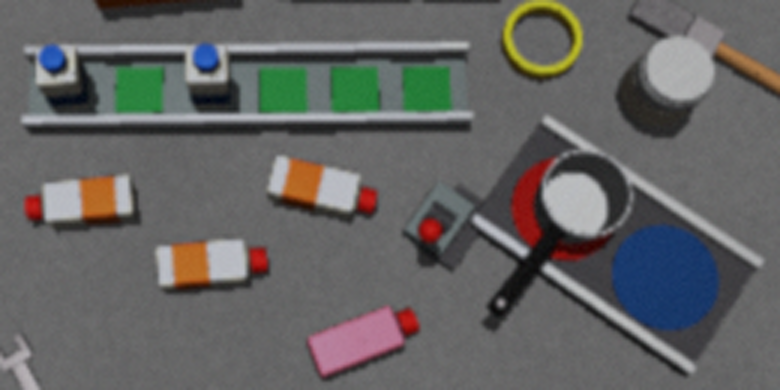

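The enlarged crop shows bottle A with its cap to the left, and B and C with caps to the right. The pot handle points toward the robot and to the left (crop 500,305), and the warmer plate is rotated. Next I'll measure the pot, plate and bottles.

Run:
```python
from h import *
top=cap('top');sc=cap('scene')
A=[];
for c in(top,sc):
    P=world(c).reshape(-1,3);A.append(P)
A0=np.concatenate(A)
box=lambda Q,x0,x1,y0,y1,z0,z1:Q[(Q[:,0]>x0)&(Q[:,0]<x1)&(Q[:,1]>y0)&(Q[:,1]<y1)&(Q[:,2]>z0)&(Q[:,2]<z1)]
for Q in A:
    # blue disc
    q=box(Q,.38,.62,-.45,-.10,.083,.1)
    # rim: circle fit on points
    from scipy.optimize import least_squares
    f=least_squares(lambda p:np.hypot(q[:,0]-p[0],q[:,1]-p[1])-.046,[.487,-.276],loss='cauchy',f_scale=.002)
    print('rim',len(q),f.x.round(4),f.cost)
    h=box(Q,.3,.5,-.3,-.12,.06,.095);h=h[np.hypot(*(h[:,:2]-f.x).T)>.058];h=h[np.hypot(*(h[:,:2]-[.448,-.115]).T)>.03]
    m=h.mean(0);u=np.linalg.svd(h[:,:2]-m[:2])[2][0];print('handle',len(h),m.round(4),u.round(3),h[:,2].max(), np.degrees(np.arctan2(u[1],u[0])))
    # lips
    l=box(Q,.3,.6,-.5,-.1,.026,.034)
    l=l[np.hypot(*(l[:,:2]-[.46,-.13]).T)>.06]
    rel=l[:,:2]-[.4112,-.3816]
    for ang in [0]:
        best=min((( (lambda x:np.mean(np.minimum(np.abs(np.abs(x)-.070),.01)))(rel@[np.sin(t),-np.cos(t)]-o)),t,o) for t in np.radians(np.arange(45,65,.25)) for o in np.arange(-.006,.0065,.001))
    print('lip',len(l),best[0],np.degrees(best[1]),best[2])
    for (n,x,y) in(('A',.488,.252),('B',.506,.0),('C',.421,.118)):
        q=Q[(np.hypot(Q[:,0]-x,Q[:,1]-y)<.085)&(Q[:,2]>.038)&(Q[:,2]<.05)&(Q[:,0]<.56)]
        d=np.hypot(q[:,0]-x,q[:,1]-y);q=q[d<.062]
        q=q[np.argsort(q[:,2])]
        print(n,len(q),[np.round(v,1) for v in cv2.minAreaRect((q[:,:2]*1000).astype('float32'))],q.mean(0).round(4))
```

```text
rim 437 [ 0.489  -0.2827] 0.004620276308084881
handle 196 [ 0.4044 -0.2132  0.0837] [-0.774  0.633] 0.08985650909048903 140.70955806116623
lip 584 0.004707060837975214 54.0 0.0
A 381 [array([492.3, 253.4]), array([ 45.3, 110. ]), np.float64(6.3)] [0.4924 0.2467 0.0434]
B 382 [array([508.5,  -4.4]), array([105.5,  44.7]), np.float64(77.1)] [ 5.092e-01 -1.000e-04  4.350e-02]
C 392 [array([423.3, 119.9]), array([44.6, 97.9]), np.float64(5.6)] [0.4226 0.1208 0.0433]
rim 567 [ 0.4903 -0.2827] 0.005648879444756243
handle 296 [ 0.4083 -0.2127  0.0816] [ 0.773 -0.634] 0.08925062909517134 -39.33766441235976
lip 677 0.004434396968559678 54.25 0.001
A 684 [array([494.4, 247. ]), array([45.5, 96.9]), np.float64(4.8)] [0.495  0.2476 0.0428]
B 590 [array([510.1,  -2.8]), array([104.4,  45.8]), np.float64(75.9)] [0.5126 0.0018 0.0428]
C 581 [array([424.8, 113.9]), array([ 46.3, 110.1]), np.float64(6.0)] [0.425  0.1219 0.0428]
```

```bash
cat >> h.py <<'E'
from scipy.spatial.transform import Rotation as Ro
def plan(pos=None,rpy=None,R1=None,start=None):
    """rotation (tool) units then shift units in the rotated tool axes; chain by passing start=(pos,R)"""
    if start is None:
        s=r.get_state();start=(s['tcp_pos'],Ro.from_euler('xyz',s['eef_rot'],degrees=True))
    p0,R0=start
    if R1 is None: R1=R0 if rpy is None else Ro.from_euler('xyz',rpy,degrees=True)
    rv=np.degrees((R0.inv()*R1).as_rotvec())/4
    p1=p0 if pos is None else np.array(pos)
    d=R1.inv().apply(p1-p0)/.02
    print('turn',rv.round(2),'max',abs(rv).max().round(2),'| shift',d.round(2),'rows>=',int(np.ceil(abs(d).max())))
    return p1,R1
E
python3 - <<'E'
from h import *
s=plan(rpy=[180,0,-39.5])
s=plan([.5,.3,.25],start=s);s=plan([.431,-.235,.25],start=s);s=plan([.431,-.235,.081],start=s)
E
```

```text
turn [ 0.01 -0.    5.91] max 5.91 | shift [0. 0. 0.] rows>= 0
turn [0. 0. 0.] max 0.0 | shift [23.28  3.44 -0.08] rows>= 24
turn [0. 0. 0.] max 0.0 | shift [14.35 22.84  0.  ] rows>= 23
turn [0. 0. 0.] max 0.0 | shift [ 0.   -0.    8.45] rows>= 9
```

```bash
python3 -m pendant '[[[0,0,0,0,0,0.98,1],[0,0,0,0,0,0.98,1],[0,0,0,0,0,0.98,1],[0,0,0,0,0,0.98,1],[0,0,0,0,0,0.98,1],[0,0,0,0,0,0.98,1],[0,0,0,0,0,0,1],[0,0,0,0,0,0,1]]]'
for i in 1 2 3; do python3 -m pendant '[[[0.97,0.14,0,0,0,0,1],[0.97,0.14,0,0,0,0,1],[0.97,0.14,0,0,0,0,1],[0.97,0.14,0,0,0,0,1],[0.97,0.14,0,0,0,0,1],[0.97,0.14,0,0,0,0,1],[0.97,0.14,0,0,0,0,1],[0.97,0.14,0,0,0,0,1]]]'; done
for i in 1 2 3; do python3 -m pendant '[[[0.6,0.95,0,0,0,0,1],[0.6,0.95,0,0,0,0,1],[0.6,0.95,0,0,0,0,1],[0.6,0.95,0,0,0,0,1],[0.6,0.95,0,0,0,0,1],[0.6,0.95,0,0,0,0,1],[0.6,0.95,0,0,0,0,1],[0.6,0.95,0,0,0,0,1]]]'; done
python3 - <<'E'
from h import *
s=r.get_state();print(s['joints'].round(1))
s=plan([.431,-.235,.13],rpy=[180,0,-39.5]);s=plan([.431,-.235,.081],start=s)
E
```

```text
time_s: 1.15
tcp_pos: [0.1845, 0.6493, 0.2485]
eef_rot: [180.0, -0.0, -39.3]
contact_force: [-0.8, -0.1, 0.2]
gripper_width: 0.0877
gripper_force: 0.0
time_s: 1.95
tcp_pos: [0.2914, 0.5322, 0.2486]
eef_rot: [-180.0, 0.0, -39.4]
contact_force: [0.8, 0.6, -0.0]
gripper_width: 0.0878
gripper_force: 0.0
time_s: 2.75
tcp_pos: [0.397, 0.4165, 0.2486]
eef_rot: [-180.0, -0.0, -39.4]
contact_force: [0.8, -0.3, 1.2]
gripper_width: 0.0877
gripper_force: 0.0
time_s: 3.55
tcp_pos: [0.5026, 0.3005, 0.2486]
eef_rot: [180.0, -0.0, -39.4]
contact_force: [-0.4, -0.6, -0.6]
gripper_width: 0.0874
gripper_force: 0.0
time_s: 4.35
tcp_pos: [0.4789, 0.1218, 0.2488]
eef_rot: [-180.0, -0.0, -39.4]
contact_force: [0.5, -0.2, 0.3]
gripper_width: 0.0877
gripper_force: 0.0
time_s: 5.15
tcp_pos: [0.4564, -0.0564, 0.2488]
eef_rot: [-180.0, -0.0, -39.4]
contact_force: [0.3, -0.2, 1.1]
gripper_width: 0.0876
gripper_force: 0.0
time_s: 5.95
tcp_pos: [0.4339, -0.2346, 0.2488]
eef_rot: [-180.0, -0.0, -39.4]
contact_force: [-0.2, 0.3, -0.8]
gripper_width: 0.0876
gripper_force: 0.0
[ -5.5   3.2 -21.6   0.  -65.1  56.1]
turn [-0.01 -0.01  0.03] max 0.03 | shift [-0.1   0.11  5.94] rows>= 6
turn [0. 0. 0.] max 0.0 | shift [ 0.   -0.    2.45] rows>= 3
```

```bash
python3 -m pendant '[[[-0.05,0.05,1,0,0,0,1],[-0.05,0.06,1,0,0,0,1],[0,0,1,0,0,0,1],[0,0,1,0,0,0,1],[0,0,1,0,0,0,1],[0,0,1,0,0,0,1],[0,0,1,0,0,0,1],[0,0,1,0,0,0,1]]]'
python3 -m pendant '[[[0,0,0.4,0,0,0,1],[0,0,0,0,0,0,0.3],[0,0,0,0,0,0,-0.2],[0,0,0,0,0,0,-1],[0,0,0,0,0,0,-1],[0,0,0,0,0,0,-1],[0,0,0,0,0,0,-1],[0,0,0,0,0,0,-1]]]' 30
python3 - <<'E'
from h import *
s=r.get_state();print(s['contact_force'],s['gripper_width'],s['gripper_force'])
p=s['tcp_pos'];plan([p[0]-.078,p[1]-.0989,p[2]])
E
```

```text
time_s: 6.75
tcp_pos: [0.4314, -0.2341, 0.0882]
eef_rot: [-180.0, -0.0, -39.4]
contact_force: [-0.0, 1.1, -0.7]
gripper_width: 0.0875
gripper_force: 0.0
time_s: 7.55
tcp_pos: [0.4322, -0.2337, 0.0807]
eef_rot: [-180.0, -0.0, -39.4]
contact_force: [0.6, 0.2, 0.4]
gripper_width: 0.0372
gripper_force: 0.0
[0.62285081 0.20035547 0.35957122] 0.03721964150438208 0.0
turn [0. 0. 0.] max 0.0 | shift [ 0.12  6.3  -0.  ] rows>= 7
```

Fingers are slow, so keep closing, then slide gently.

```bash
python3 -m pendant '[[[0,0,0,0,0,0,-1],[0,0,0,0,0,0,-1],[0,0,0,0,0,0,-1],[0,0,0,0,0,0,-1],[0,0,0,0,0,0,-1],[0,0,0,0,0,0,-1],[0,0,0,0,0,0,-1],[0,0,0,0,0,0,-1]]]' 30
python3 -m pendant '[[[0,0,0,0,0,0,-1],[0,0,0,0,0,0,-1],[0,0.1,0,0,0,0,-1],[0,0.2,0,0,0,0,-1],[0,0.2,0,0,0,0,-1],[0,0.2,0,0,0,0,-1],[0,0.2,0,0,0,0,-1],[0,0.2,0,0,0,0,-1]]]'
python3 - <<'E'
from h import *
c=cap('scene');P=world(c).reshape(-1,3)
q=P[(P[:,2]>.083)&(P[:,2]<.1)&(P[:,0]>.38)&(P[:,0]<.6)&(P[:,1]>-.45)&(P[:,1]<-.2)]
from scipy.optimize import least_squares
print(least_squares(lambda p:np.hypot(q[:,0]-p[0],q[:,1]-p[1])-.046,[.48,-.295],loss='cauchy',f_scale=.002).x)
E
```

```text
time_s: 8.35
tcp_pos: [0.4317, -0.2337, 0.0805]
eef_rot: [180.0, 0.0, -39.4]
contact_force: [-2.8, -1.8, 2.3]
gripper_width: 0.0177
gripper_force: 29.8
time_s: 9.15
tcp_pos: [0.4181, -0.251, 0.0806]
eef_rot: [-180.0, -0.0, -39.4]
contact_force: [1.0, 1.9, -2.4]
gripper_width: 0.0173
gripper_force: 29.8
[ 0.47760622 -0.29911527]
```

```bash
python3 -m pendant '[[[0,0.3,0,0,0,0,-1],[0,0.4,0,0,0,0,-1],[0,0.4,0,0,0,0,-1],[0,0.4,0,0,0,0,-1],[0,0.4,0,0,0,0,-1],[0,0.4,0,0,0,0,-1],[0,0.4,0,0,0,0,-1],[0,0.4,0,0,0,0,-1]]]'
python3 -m pendant '[[[0.05,0.4,0,0,0,0,-1],[0.05,0.4,0,0,0,0,-1],[0,0.4,0,0,0,0,-1],[0,0.4,0,0,0,0,-1],[0,0.4,0,0,0,0,-1],[0,0.2,0,0,0,0,-1],[0,0,0,0,0,0,-1],[0,0,0,0,0,0,-1]]]'
python3 - <<'E'
from h import *
from scipy.optimize import least_squares
for n in('scene','top'):
    c=cap(n,n+'2.png');P=world(c).reshape(-1,3)
    q=P[(P[:,2]>.083)&(P[:,2]<.1)&(P[:,0]>.3)&(P[:,0]<.6)&(P[:,1]>-.5)&(P[:,1]<-.3)]
    print(len(q),least_squares(lambda p:np.hypot(q[:,0]-p[0],q[:,1]-p[1])-.046,[.411,-.38],loss='cauchy',f_scale=.002).x)
E
```

```text
time_s: 10.0
tcp_pos: [0.3783, -0.2992, 0.0806]
eef_rot: [180.0, 0.0, -39.4]
contact_force: [2.7, 1.9, -1.8]
gripper_width: 0.0177
gripper_force: 29.8
time_s: 10.8
tcp_pos: [0.352, -0.3341, 0.0805]
eef_rot: [180.0, 0.0, -39.4]
contact_force: [-0.3, -1.9, -2.4]
gripper_width: 0.0179
gripper_force: 29.8
231 [ 0.41123649 -0.38235921]
82 [ 0.54720316 -0.38519547]
```

View pics/scene2.png

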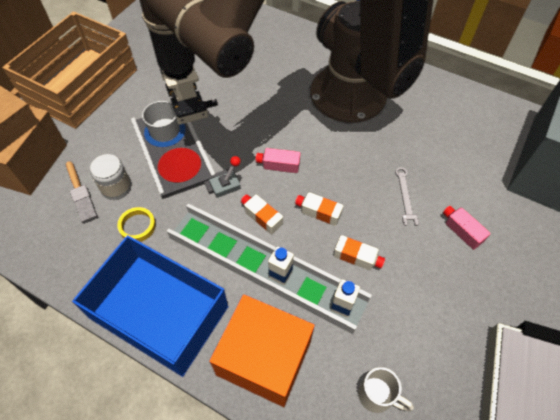

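The pot now sits on the blue disc at (162,120), within 1 mm of centre by measurement. Release, rise and go to the lever.

```bash
python3 -m pendant '[[[0,0,0,0,0,0,-0.2],[0,0,0,0,0,0,0],[0,0,0,0,0,0,0],[0,0,0,0,0,0,0],[0,0,0,0,0,0,0],[0,0,-0.5,0,0,0,0],[0,0,-1,0,0,0,0],[0,0,-1,0,0,0,0]]]'
python3 -m pendant '[[[0,0,-1,0,0,0,-1],[0,0,-1,0,0,0,-1],[0,0,-1,0,0,0,-1],[0,0,0,0,0,0,-1],[0,0,0,0,0,0,-1],[0,0,0,0,0,0,-1],[0,0,0,0,0,0,-1],[0,0,0,0,0,0,-1]]]'
python3 - <<'E'
from h import *
s=plan([.4138,-.0935,.19]);s=plan([.4138,-.0935,.097],start=s);s=plan([.4785+.015*.809,-.1405-.015*.588,.097],start=s)
E
```

```text
time_s: 11.7
tcp_pos: [0.3523, -0.3339, 0.1316]
eef_rot: [180.0, 0.0, -39.4]
contact_force: [0.4, 0.1, -0.6]
gripper_width: 0.0434
gripper_force: 0.0
time_s: 12.5
tcp_pos: [0.3521, -0.3338, 0.19]
eef_rot: [180.0, 0.1, -39.4]
contact_force: [0.4, -0.8, 0.1]
gripper_width: 0.0002
gripper_force: 0.0
turn [0. 0. 0.] max 0.0 | shift [ -5.24 -11.24   0.  ] rows>= 12
turn [0. 0. 0.] max 0.0 | shift [ 0.01 -0.    4.65] rows>= 5
turn [0. 0. 0.] max 0.0 | shift [ 4.74 -0.28 -0.01] rows>= 5
```

```bash
python3 -m pendant '[[[-0.44,-0.94,0,0,0,0,-1],[-0.44,-0.94,0,0,0,0,-1],[-0.44,-0.94,0,0,0,0,-1],[-0.44,-0.94,0,0,0,0,-1],[-0.44,-0.94,0,0,0,0,-1],[-0.44,-0.94,0,0,0,0,-1],[-0.44,-0.94,0,0,0,0,-1],[-0.44,-0.94,0,0,0,0,-1]]]'
python3 -m pendant '[[[-0.43,-0.93,0,0,0,0,-1],[-0.43,-0.93,0,0,0,0,-1],[-0.43,-0.93,0,0,0,0,-1],[-0.43,-0.93,0,0,0,0,-1],[0,0,0.9,0,0,0,-1],[0,0,0.9,0,0,0,-1],[0,0,0.9,0,0,0,-1],[0,0,0.9,0,0,0,-1]]]'
python3 -m pendant '[[[0,0,0.9,0,0,0,-1],[0,0,0.15,0,0,0,-1],[0.5,-0.03,0,0,0,0,-1],[0.5,-0.03,0,0,0,0,-1],[0.5,-0.03,0,0,0,0,-1],[0.5,-0.03,0,0,0,0,-1],[0.5,-0.03,0,0,0,0,-1],[0.5,-0.03,0,0,0,0,-1]]]'
python3 -m pendant '[[[0.4,-0.03,0,0,0,0,-1],[0.4,-0.03,0,0,0,0,-1],[0.3,-0.02,0,0,0,0,-1],[0.3,-0.02,0,0,0,0,-1],[0.2,0,0,0,0,0,-1],[0.1,0,0,0,0,0,-1],[0.1,0,0,0,0,0,-1],[0,0,0,0,0,0,-1]]]'
python3 - <<'E'
from h import *
c=cap('scene','scene3.png');P=world(c);H=hsv(c);h,s,v=H[...,0],H[...,1],H[...,2]
blobs(((h<5)|(h>174))&(s>170)&(v>60)&(P[...,2]>.07)&(P[...,2]<.13),P,8)
E
```

```text
time_s: 13.3
tcp_pos: [0.3934, -0.1722, 0.1903]
eef_rot: [180.0, 0.0, -39.4]
contact_force: [0.4, -0.5, -0.4]
gripper_width: 0.0009
gripper_force: 0.0
time_s: 14.1
tcp_pos: [0.4139, -0.0936, 0.1177]
eef_rot: [180.0, 0.0, -39.4]
contact_force: [0.1, -0.4, -0.2]
gripper_width: 0.0005
gripper_force: 0.0
time_s: 14.9
tcp_pos: [0.4636, -0.1296, 0.0978]
eef_rot: [-180.0, -0.0, -39.4]
contact_force: [-0.6, 0.8, 0.5]
gripper_width: 0.0007
gripper_force: 0.6
time_s: 15.7
tcp_pos: [0.4879, -0.1477, 0.0967]
eef_rot: [179.9, 0.4, -39.5]
contact_force: [-14.2, 22.6, 12.5]
gripper_width: 0.0005
gripper_force: 13.0
```

```bash
python3 -m pendant '[[[-0.5,0,0,0,0,0,-1],[-1,0,0,0,0,0,-1],[-1,0,0,0,0,0,-1],[0,0,-1,0,0,0,-1],[0,0,-1,0,0,0,-1],[0,0,-1,0,0,0,-1],[0,0,-1,0,0,0,-1],[0,0,-1,0,0,0,-1]]]'
python3 -m pendant '[[[-0.3,-1,0,0,0,0,0],[-0.3,-1,0,0,0,0,0],[-0.3,-1,0,0,0,0,0],[-0.3,-1,0,0,0,0,0],[-0.3,-1,0,0,0,0,0],[-0.3,-1,0,0,0,0,0],[-0.3,-1,0,0,0,0,0],[-0.3,-1,0,0,0,0,0]]]'
python3 - <<'E'
from h import *
for n in('scene','top'):
    c=cap(n,n+'4.png');P=world(c);H=hsv(c);h,s,v=H[...,0],H[...,1],H[...,2]
    blobs(((h<5)|(h>174))&(s>170)&(v>60)&(P[...,2]>.02)&(P[...,2]<.13),P,20)
E
```

```text
time_s: 16.55
tcp_pos: [0.4534, -0.1186, 0.1988]
eef_rot: [-180.0, -0.1, -39.4]
contact_force: [0.7, -0.6, 0.7]
gripper_width: 0.0003
gripper_force: 0.0
time_s: 17.35
tcp_pos: [0.5182, 0.0365, 0.1979]
eef_rot: [-180.0, -0.0, -39.4]
contact_force: [-0.0, 0.1, -0.2]
gripper_width: 0.0435
gripper_force: 0.0
  px [183.4 159.9] n 155 med [ 0.4704 -0.2719  0.0214] mean [ 0.4708 -0.2735  0.0216] min [ 0.452 -0.332  0.02 ] max [ 0.496 -0.224  0.026]
  px [186.7 152. ] n 34 med [ 0.4443 -0.2792  0.0214] mean [ 0.4442 -0.2813  0.0215] min [ 0.433 -0.3    0.02 ] max [ 0.456 -0.26   0.025]
  px [174.7 170.7] n 230 med [ 0.5118 -0.2717  0.0212] mean [ 0.5114 -0.2724  0.0215] min [ 0.481 -0.327  0.02 ] max [ 0.54  -0.222  0.025]
  px [207. 171.] n 67 med [ 0.5119 -0.1572  0.0993] mean [ 0.5117 -0.1576  0.0994] min [ 0.5   -0.168  0.091] max [ 0.521 -0.149  0.106]
  px [245.3 198.3] n 46 med [ 0.4982 -0.0604  0.0331] mean [ 0.4979 -0.0595  0.0322] min [ 0.483 -0.068  0.024] max [ 0.51  -0.05   0.037]
  px [298.8 203. ] n 20 med [0.4407 0.0652 0.0278] mean [0.4396 0.0641 0.0271] min [0.435 0.058 0.0
[... 392 characters left out ...]
 ] max [ 0.542 -0.221  0.027]
  px [346.1 207.9] n 41 med [ 0.5047 -0.1593  0.1014] mean [ 0.505  -0.1598  0.101 ] min [ 0.496 -0.169  0.095] max [ 0.515 -0.151  0.107]
  px [312.  216.4] n 35 med [ 0.4929 -0.0586  0.0341] mean [ 0.4928 -0.0587  0.0337] min [ 0.482 -0.065  0.024] max [ 0.505 -0.052  0.041]
  px [275.9 236.4] n 35 med [0.4267 0.0591 0.0328] mean [0.4262 0.0596 0.0327] min [0.415 0.053 0.025] max [0.437 0.066 0.038]
  px [325.4 256.8] n 39 med [ 0.3599 -0.0983  0.0337] mean [ 0.3606 -0.0994  0.0331] min [ 0.347 -0.108  0.025] max [ 0.373 -0.089  0.038]
  px [166.5 285. ] n 54 med [0.2698 0.404  0.0333] mean [0.27   0.4035 0.0323] min [0.258 0.393 0.025] max [0.283 0.416 0.037]
```

View pics/scene4.png

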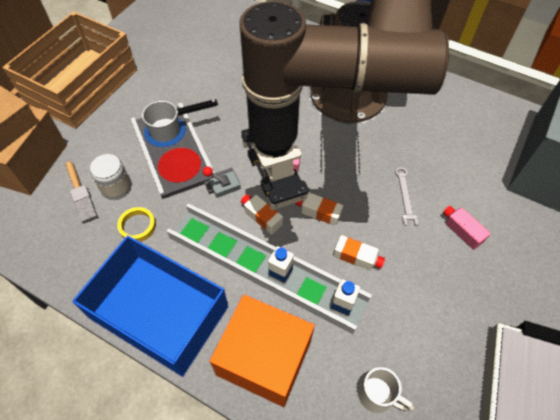

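Pot still on the blue disc; the lever ball is now at (207,171), moved 74 mm over, so it is off. Next, test in free air whether the arm reaches the placing posture (tool 30° below horizontal, pointing +x).

```bash
cat >> h.py <<'E'
def tilt(yaw,t,flip=False):
    """tool leans t deg about its own y from pointing down with x at heading yaw; t=+60: z 30deg below horizontal toward heading, t=-30: pick"""
    R=Ro.from_euler('xyz',[180,0,yaw],degrees=True)*Ro.from_euler('y',t,degrees=True)
    return R*Ro.from_euler('z',180,degrees=True) if flip else R
def st():
    s=r.get_state();print(s['time_s'],'j',s['joints'].round(1),'p',s['tcp_pos'].round(4),'rpy',s['eef_rot'].round(1),'F',s['contact_force'].round(1),'w',round(s['gripper_width'],4),round(s['gripper_force'],1));return s
E
python3 - <<'E'
from h import *
st();s=plan(R1=tilt(0,0));s=plan([.6,.034,.25],start=s);s=plan(R1=tilt(0,60),start=s)
E
```

```text
17.45 j [ 25.8   8.3 -23.    0.  -58.7  24.9] p [0.5189 0.0375 0.1976] rpy [-180.    -0.   -39.3] F [ 0.4 -0.1 -0.1] w 0.0443 0.0
turn [-0.   -0.01 -9.82] max 9.82 | shift [0. 0. 0.] rows>= 0
turn [0. 0. 0.] max 0.0 | shift [ 4.06  0.18 -2.62] rows>= 5
turn [ 0. 15.  0.] max 15.0 | shift [0. 0. 0.] rows>= 0
```

```bash
python3 -m pendant '[[[0,0,-0.65,0,0,-1,1],[0,0,-0.65,0,0,-1,1],[0,0,-0.65,0,0,-1,1],[0,0,-0.65,0,0,-1,1],[0,0,0,0,0,-1,1],[0,0,0,0,0,-1,1],[0,0,0,0,0,-1,1],[0,0,0,0,0,-1,1]]]'
python3 -m pendant '[[[0,0,0,0,0,-1,1],[0,0,0,0,0,-0.8,1],[0.8,0,0,0,0,0,1],[0.8,0,0,0,0,0,1],[0.8,0,0,0,0,0,1],[0.8,0,0,0,0,0,1],[0.8,0,0,0,0,0,1],[0,0,0,0,0,0,1]]]'
python3 -c 'from h import *;st()'
for i in 1 2; do python3 -m pendant '[[[0,0,0,0,1,0,1],[0,0,0,0,1,0,1],[0,0,0,0,1,0,1],[0,0,0,0,1,0,1],[0,0,0,0,1,0,1],[0,0,0,0,1,0,1],[0,0,0,0,1,0,1],[0,0,0,0,0.5,0,1]]]' >/dev/null
python3 -c 'from h import *;st()'; done
```

```text
time_s: 18.25
tcp_pos: [0.5175, 0.0354, 0.2497]
eef_rot: [-180.0, -0.0, -7.2]
contact_force: [0.8, -0.3, 0.5]
gripper_width: 0.0873
gripper_force: 0.0
time_s: 19.05
tcp_pos: [0.5989, 0.0351, 0.2489]
eef_rot: [180.0, 0.0, -0.2]
contact_force: [0.5, 0.2, -0.1]
gripper_width: 0.0877
gripper_force: 0.0
19.05 j [ 22.   13.5  -9.2   0.  -67.3  67.8] p [0.5989 0.0351 0.2489] rpy [180.    0.   -0.2] F [ 0.5  0.2 -0.1] w 0.0877 0.0
19.85 j [ 26.6  -2.1 -46.4  36.3 -22.3  32.3] p [0.5955 0.0357 0.249 ] rpy [-1.799e+02 -3.010e+01 -1.000e-01] F [ 0.1 -1.3  0.7] w 0.0876 0.0
20.65 j [  4.6 -10.4 -54.1  95.5  -6.5  -8.8] p [0.6169 0.0281 0.3667] rpy [ 1.77e+02 -4.72e+01 -1.00e-01] F [-0.3  0.6 -0.7] w 0.0875 0.0
```

Pointing +x hits the j3 and j4 limits. Try heading +y (sideways) instead; it also lets me fill the places in order with the body on the empty side.

```bash
for i in 1 2; do python3 -m pendant '[[[0,0,0,0,-1,0,1],[0,0,0,0,-1,0,1],[0,0,0,0,-1,0,1],[0,0,0,0,-1,0,1],[0,0,0,0,-1,0,1],[0,0,0,0,-1,0,1],[0,0,0,0,-1,0,1],[0,0,0,0,-0.5,0,1]]]' >/dev/null;done
python3 - <<'E'
from h import *
st();plan([.6,0,.3],R1=tilt(90,0,True))
E
```

```text
22.25 j [ 19.4  16.3  12.    0.9 -90.1  66.9] p [0.6357 0.0145 0.3898] rpy [177.4   3.6  -3.7] F [-0.  -0.1 -0.7] w 0.0878 0.0
turn [ 1.2   0.25 21.58] max 21.58 | shift [0.73 1.78 4.49] rows>= 5
```

```bash
for i in 1 2 3; do python3 -m pendant '[[[0,0,0,0.05,0,0.9,1],[0,0,0,0.05,0.01,0.9,1],[0,0,0,0.05,0.01,0.9,1],[0,0,0,0.05,0.01,0.9,1],[0,0,0,0.05,0.01,0.9,1],[0,0,0,0.05,0.01,0.9,1],[0,0,0,0.05,0.01,0.9,1],[0,0,0,0.05,0.01,0.9,1]]]' >/dev/null;done
python3 -c 'from h import *;st()'
for i in 1 2; do python3 -m pendant '[[[0,0,0,0,-1,0,1],[0,0,0,0,-1,0,1],[0,0,0,0,-1,0,1],[0,0,0,0,-1,0,1],[0,0,0,0,-1,0,1],[0,0,0,0,-1,0,1],[0,0,0,0,-1,0,1],[0,0,0,0,-0.5,0,1]]]' >/dev/null
python3 -c 'from h import *;st()'; done
python3 -c '
from h import *
plan([.63,.034,.2],R1=tilt(90,60,True))'
```

```text
24.65 j [ 18.9  13.7   9.2  -0.  -85.4 -19.1] p [0.6351 0.0145 0.3905] rpy [-1.799e+02  1.000e-01 -9.020e+01] F [-0.3  0.2 -0.1] w 0.0876 0.0
25.45 j [  0.   16.1  18.3 -30.3 -91.7  -1.1] p [0.635  0.0137 0.39  ] rpy [-179.9   30.2  -90.1] F [ 0.4 -0.3  0.3] w 0.0878 0.0
26.25 j [ -16.8   23.2   20.4  -58.6 -103.    10.9] p [0.6348 0.0139 0.389 ] rpy [-180.    60.3  -90.1] F [ 0.5 -0.6 -0.5] w 0.0875 0.0
turn [-0.03  0.07 -0.01] max 0.07 | shift [7.68 0.24 5.6 ] rows>= 8
```

```bash
python3 -m pendant '[[[0.96,0.03,0.7,0,0,0,1],[0.96,0.03,0.7,0,0,0,1],[0.96,0.03,0.7,0,0,0,1],[0.96,0.03,0.7,0,0,0,1],[0.96,0.03,0.7,0,0,0,1],[0.96,0.03,0.7,0,0,0,1],[0.96,0.03,0.7,0,0,0,1],[0.96,0.03,0.7,0,0,0,1]]]'
python3 -c '
from h import *
st();s=plan([.63,.034,.1]);'
```

```text
time_s: 27.05
tcp_pos: [0.6304, 0.0354, 0.2002]
eef_rot: [-179.7, 60.1, -89.8]
contact_force: [0.7, -0.1, 0.1]
gripper_width: 0.0876
gripper_force: 0.0
27.05 j [-14.7  31.8   8.4 -57.  -90.1  27.6] p [0.6304 0.0354 0.2002] rpy [-179.7   60.1  -89.8] F [ 0.7 -0.1  0.1] w 0.0876 0.0
turn [0. 0. 0.] max 0.0 | shift [4.38 0.03 2.44] rows>= 5
```

This posture is comfortable. Plan the pick of bottle A (cap toward +y), which will go to the place at y=0.034.

```bash
cat >> h.py <<'E'
def pickpose(cx,cy,ang,off=.012,z=.026,flip=False,t=-30):
    R=tilt(ang,t,flip);b=np.array([np.cos(np.radians(ang)),np.sin(np.radians(ang)),0])
    return np.array([cx,cy,z])+off*b-[0,0,0]-.003*R.as_matrix()[:,2],R
E
python3 - <<'E'
from h import *
p,R=pickpose(.493,.2465,95.5,flip=True);print(p)
s=plan(R1=R);s=plan(p+[0,0,.14],start=s);s=plan(p+[0,0,.03],start=s);s=plan(p,start=s)
E
```

```text
[0.49170608 0.25993785 0.02859808]
turn [-0.44 22.5  -1.47] max 22.5 | shift [0. 0. 0.] rows>= 0
turn [0. 0. 0.] max 0.0 | shift [-11.04   5.83  -4.55] rows>= 12
turn [0. 0. 0.] max 0.0 | shift [-2.75  0.    4.76] rows>= 5
turn [0. 0. 0.] max 0.0 | shift [-0.75  0.    1.3 ] rows>= 2
```

```bash
for i in 1 2 3; do python3 -m pendant '[[[0,0,0,-0.02,0.94,-0.06,0.5],[0,0,0,-0.02,0.94,-0.06,0.5],[0,0,0,-0.02,0.94,-0.06,0.5],[0,0,0,-0.02,0.94,-0.06,0.5],[0,0,0,-0.02,0.94,-0.06,0.5],[0,0,0,-0.02,0.94,-0.06,0.5],[0,0,0,-0.02,0.94,-0.06,0.5],[0,0,0,-0.02,0.94,-0.06,0.5]]]' >/dev/null;done
python3 - <<'E'
from h import *
st();p,R=pickpose(.493,.2465,95.5,flip=True)
s=plan(R1=R);s=plan(p+[0,0,.12],start=s);s=plan(p+[0,0,.03],start=s);s=plan(p,start=s)
E
```

```text
29.45 j [ 34.2  22.1 -20.7  28.9 -66.1 -45. ] p [0.6313 0.0356 0.202 ] rpy [179.8 -30.4 -84.4] F [ 0.  -0.5  0.2] w 0.066 0.0
turn [ 0.05 -0.1   0.01] max 0.1 | shift [0. 0. 0.] rows>= 0
turn [0. 0. 0.] max 0.0 | shift [-11.58   5.87  -3.6 ] rows>= 12
turn [0. 0. 0.] max 0.0 | shift [-2.25  0.    3.9 ] rows>= 4
turn [0. 0. 0.] max 0.0 | shift [-0.75  0.    1.3 ] rows>= 2
```

```bash
for i in 1 2; do python3 -m pendant '[[[-0.72,0.37,-0.23,0,0,0,0.5],[-0.72,0.37,-0.22,0,0,0,0.5],[-0.73,0.37,-0.23,0,0,0,0.5],[-0.72,0.37,-0.22,0,0,0,0.5],[-0.73,0.37,-0.23,0,0,0,0.5],[-0.72,0.36,-0.22,0,0,0,0.5],[-0.72,0.37,-0.23,0,0,0,0.5],[-0.73,0.36,-0.22,0,0,0,0.5]]]' >/dev/null;done
python3 - <<'E'
from h import *
st();p,R=pickpose(.493,.2465,95.5,flip=True)
s=plan(p+[0,0,.03]);s=plan(p,start=s)
c=cap('scene','scene5.png');P=world(c);H=hsv(c);h,s,v=H[...,0],H[...,1],H[...,2]
blobs(((h>6)&(h<18)&(s>150)|((h<5)|(h>174))&(s>170)&(v>60))&(P[...,2]>.01)&(P[...,2]<.05)&(P[...,1]>-.07)&(P[...,1]<.33)&(P[...,0]<.6),P,20)
E
```

```text
31.05 j [ 58.9  25.  -20.6  18.2 -70.6 -63.8] p [0.492  0.2597 0.1474] rpy [179.8 -30.2 -84.7] F [0.1 0.2 1.1] w 0.0654 0.0
turn [0. 0. 0.] max 0.0 | shift [-2.24 -0.    3.83] rows>= 4
turn [0. 0. 0.] max 0.0 | shift [-0.75 -0.01  1.3 ] rows>= 2
  px [245.  198.5] n 42 med [ 0.4988 -0.0597  0.0329] mean [ 0.499  -0.0596  0.0325] min [ 0.489 -0.067  0.025] max [ 0.51  -0.051  0.037]
  px [299.2 200.2] n 55 med [0.435  0.0622 0.0318] mean [0.4342 0.0621 0.0314] min [0.422 0.054 0.021] max [0.444 0.07  0.039]
  px [325.5 209.7] n 287 med [0.4337 0.1339 0.042 ] mean [0.4297 0.1341 0.0375] min [0.399 0.116 0.01 ] max [0.447 0.153 0.048]
  px [264.8 214.8] n 258 med [0.521  0.0107 0.0423] mean [0.519  0.0107 0.0396] min [ 0.489 -0.009  0.012] max [0.54  0.032 0.049]
  px [348.8 251.2] n 254 med [0.5095 0.2327 0.0416] mean [0.5052 0.2341 0.0373] min [0.475 0.218 0.01 ] max [0.519 0.255 0.05 ]
```

```bash
python3 -m pendant '[[[-0.45,0,0.77,0,0,0,0.5],[-0.45,0,0.77,0,0,0,0.5],[-0.45,0,0.77,0,0,0,0.5],[-0.45,0,0.77,0,0,0,0.5],[-0.44,0,0.75,0,0,0,0.5],[-0.3,0,0.5,0,0,0,0.5],[-0.25,0,0.45,0,0,0,0.5],[-0.2,0,0.35,0,0,0,0.5]]]'
python3 -m pendant '[[[0,0,0,0,0,0,0],[0,0,0,0,0,0,-0.5],[0,0,0,0,0,0,-1],[0,0,0,0,0,0,-1],[0,0,0,0,0,0,-1],[0,0,0,0,0,0,-1],[0,0,0,0,0,0,-1],[0,0,0,0,0,0,-1]]]' 50
```

```text
time_s: 31.9
tcp_pos: [0.4923, 0.2588, 0.0283]
eef_rot: [179.8, -30.2, -84.7]
contact_force: [-0.0, -0.1, 0.6]
gripper_width: 0.066
gripper_force: 0.0
time_s: 32.7
tcp_pos: [0.4925, 0.259, 0.0294]
eef_rot: [179.8, -30.1, -84.8]
contact_force: [-1.6, 1.6, 5.6]
gripper_width: 0.0439
gripper_force: 5.0
```

```bash
python3 -m pendant '[[[0,0,0,0,0,0,-1],[0,0,0,0,0,0,-1],[0.2,0,-0.35,0,0,0,-1],[0.3,0,-0.5,0,0,0,-1],[0.45,0,-0.77,0,0,0,-1],[0.45,0,-0.77,0,0,0,-1],[0.45,0,-0.77,0,0,0,-1],[0.45,0,-0.77,0,0,0,-1]]]'
python3 -m pendant '[[[0.45,0,-0.77,0,0,0,-1],[0.45,0,-0.77,0,0,0,-1],[0.3,0,-0.5,0,0,0,-1],[0,0,0,0,-0.5,0,-1],[0,0,0,0,-0.75,0,-1],[0,0,0,0,-0.75,0,-1],[0,0,0,0,-0.75,0,-1],[0,0,0,0,-0.75,0,-1]]]'
for i in 1 2 3; do python3 -m pendant '[[[0,0,0,0,-0.75,0,-1],[0,0,0,0,-0.75,0,-1],[0,0,0,0,-0.75,0,-1],[0,0,0,0,-0.75,0,-1],[0,0,0,0,-0.75,0,-1],[0,0,0,0,-0.75,0,-1],[0,0,0,0,-0.75,0,-1],[0,0,0,0,-0.75,0,-1]]]' | grep -v F; done
python3 - <<'E'
from h import *
st();R=tilt(90,60,True);s=plan(R1=R)
g=np.array([.628,.0335,.068])-.003*R.as_matrix()[:,2];print(g)
s=plan(g+[0,0,.1],start=s);s=plan(g+[0,0,.004],start=s)
cap('scene','scene6.png')
E
```

```text
time_s: 33.5
tcp_pos: [0.4925, 0.2582, 0.1212]
eef_rot: [179.8, -30.1, -84.8]
contact_force: [-0.3, 0.2, -2.7]
gripper_width: 0.0437
gripper_force: 49.9
time_s: 34.3
tcp_pos: [0.4924, 0.2577, 0.1666]
eef_rot: [179.8, -16.0, -84.8]
contact_force: [-0.3, 0.2, -1.8]
gripper_width: 0.0439
gripper_force: 49.9
time_s: 35.1
tcp_pos: [0.4923, 0.2576, 0.1668]
eef_rot: [179.8, 8.0, -84.9]
contact_force: [-0.4, -0.3, -1.7]
gripper_width: 0.0438
gripper_force: 49.9
time_s: 35.9
tcp_pos: [0.4925, 0.2578, 0.167]
eef_rot: [179.8, 32.0, -85.0]
contact_force: [-0.5, -0.6, -2.4]
gripper_width: 0.0436
gripper_force: 49.9
time_s: 36.7
tcp_pos: [0.4929, 0.2576, 0.167]
eef_rot: [179.7, 55.9, -85.2]
contact_force: [-0.5, 0.5, -2.3]
gripper_width: 0.0439
gripper_force: 49.9
36.7 j [  6.3  21.  -12.1 -61.  -71.3  27.7] p [0.4929 0.2576 0.167 ] rpy [179.7  55.9 -85.2] F [-0.5  0.5 -2.3] w 0.0439 49.9
turn [ 1.09 -1.02  0.63] max 1.09 | shift [0. 0. 0.] rows>= 0
[0.628      0.03090192 0.0695    ]
turn [0. 0. 0.] max 0.0 | shift [ 5.56 -6.76 -9.88] rows>= 10
turn [0. 0. 0.] max 0.0 | shift [4.16 0.   2.4 ] rows>= 5
```

View pics/scene6.png

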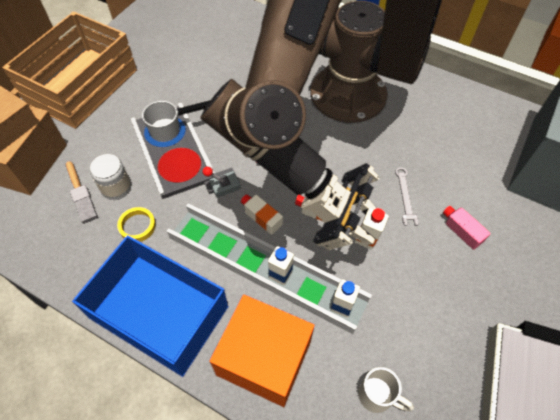

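The bottle is held upright at (378,215). I'll move along −y first, clear of the standers, then +x over the place.

```bash
python3 -m pendant '[[[0,0,0,0.55,-0.51,0.31,-1],[0,0,0,0.54,-0.51,0.32,-1],[0.5,0,-0.87,0,0,0,-1],[0.5,0,-0.87,0,0,0,-1],[0.5,0,-0.87,0,0,0,-1],[0.5,0,-0.87,0,0,0,-1],[0.5,0,-0.87,0,0,0,-1],[0.5,0,-0.87,0,0,0,-1]]]' | tail -2
python3 -m pendant '[[[0.5,0,-0.87,0,0,0,-1],[0.5,0,-0.87,0,0,0,-1],[0.5,0,-0.87,0,0,0,-1],[0.5,0,-0.87,0,0,0,-1],[0.5,0,-0.87,0,0,0,-1],[0.1,-0.5,-0.2,0,0,0,-1],[0,-0.9,0,0,0,0,-1],[0,-0.9,0,0,0,0,-1]]]' | tail -2
python3 -m pendant '[[[0,-0.9,0,0,0,0,-1],[0,-0.9,0,0,0,0,-1],[0,-0.9,0,0,0,0,-1],[0,-0.9,0,0,0,0,-1],[0,-0.5,0,0,0,0,-1],[0,-0.2,0,0,0,0,-1],[0,0,0,0,0,0,-1],[0,0,0,0,0,0,-1]]]' | tail -2
python3 - <<'E'
from h import *
st();R=tilt(90,60,True)
g=np.array([.628,.0335,.068])-.003*R.as_matrix()[:,2]
s=plan(g+[0,0,.1],R1=R);s=plan(g+[0,0,.004],start=s)
for n in('scene','top'):
    c=cap(n,n+'7.png');P=world(c);H=hsv(c);h,s,v=H[...,0],H[...,1],H[...,2]
    blobs(((h<5)|(h>174))&(s>150)&(v>60)&(P[...,2]>.1)&(P[...,2]<.3),P,8)
    Q=P.reshape(-1,3);q=Q[(abs(Q[:,0]-.62)<.06)&(abs(Q[:,1]-.03)<.06)];print(n,np.histogram(q[:,2],bins=np.arange(0,.3,.01))[0])
E
```

```text
gripper_width: 0.0438
gripper_force: 49.9
gripper_width: 0.0436
gripper_force: 49.9
gripper_width: 0.0438
gripper_force: 49.9
39.15 j [-14.9  33.7   6.8 -56.7 -88.5  30.4] p [0.6246 0.0332 0.1682] rpy [179.9  59.9 -90. ] F [ 0.2  0.2 -0.8] w 0.0438 49.9
turn [ 0.03 -0.02  0.  ] max 0.03 | shift [ 0.   -0.17 -0.13] rows>= 1
turn [0. 0. 0.] max 0.0 | shift [4.16 0.   2.4 ] rows>= 5
  px [207.  169.7] n 32 med [ 0.5102 -0.157   0.1025] mean [ 0.5181 -0.1506  0.1173] min [ 0.501 -0.168  0.1  ] max [ 0.604 -0.079  0.264]
  px [248.5 215.2] n 140 med [0.6291 0.0416 0.2254] mean [0.6288 0.0411 0.2244] min [0.609 0.02  0.203] max [0.641 0.053 0.23 ]
scene [942 211  94 263  12   0   0   0   0   0   0  35  34  38  30  45 101 182
 221 219 272  74 631 258   0   0   0   0   0]
  px [282.5 157.1] n 61 med [0.6241 0.0376 0.2258] mean [0.6236 0.0389 0.2254] min [0.612 0.029 0.212] max [0.637 0.049 0.23 ]
top [  0   0   0   6   1   0   0   0   0   0   0   0   0   0   0   0   1  19
  38  26  93  26 270 115   0   0   0   0   0]
```

```bash
python3 -m pendant '[[[0.08,-0.15,-0.13,0,0,0,-1],[0.6,0,0.35,0,0,0,-1],[0.65,0,0.37,0,0,0,-1],[0.65,0,0.37,0,0,0,-1],[0.65,0,0.37,0,0,0,-1],[0.65,0,0.37,0,0,0,-1],[0.6,0,0.35,0,0,0,-1],[0.3,0,0.18,0,0,0,-1]]]'
python3 -m pendant '[[[0.05,0,0.03,0,0,0,-1],[0.05,0,0.03,0,0,0,-1],[0.05,0,0.03,0,0,0,-1],[0.05,0,0.03,0,0,0,-1],[0,0,0,0,0,0,-1],[0,0,0,0,0,0,-1],[0,0,0,0,0,0,-1],[0,0,0,0,0,0,-1]]]'
```

```text
time_s: 40.05
tcp_pos: [0.6276, 0.03, 0.0713]
eef_rot: [179.7, 59.9, -90.2]
contact_force: [-0.7, 1.0, -1.6]
gripper_width: 0.0438
gripper_force: 49.9
time_s: 40.85
tcp_pos: [0.6282, 0.0299, 0.069]
eef_rot: [180.0, 59.9, -89.9]
contact_force: [0.6, 0.9, -2.1]
gripper_width: 0.0436
gripper_force: 49.9
```

```bash
python3 -m pendant '[[[0.05,0,0.03,0,0,0,-1],[0,0,0,0,0,0,-1],[0.04,0,0.02,0,0,0,-1],[0,0,0,0,0,0,-1],[0,0,0,0,0,0,-1],[0,0,0,0,0,0,-1],[0,0,0,0,0,0,-1],[0,0,0,0,0,0,-1]]]'
python3 - <<'E'
from h import *
st();c=cap('scene');P=world(c);Q=P.reshape(-1,3)
q=Q[(abs(Q[:,0]-.625)<.03)&(abs(Q[:,1]-.034)<.03)];print(np.percentile(q[:,2],[99]))
q=Q[(abs(Q[:,0]-.625)<.03)&(abs(Q[:,1]-.116)<.03)];print(np.percentile(q[:,2],[99]))
E
```

```text
time_s: 41.65
tcp_pos: [0.6282, 0.0299, 0.0678]
eef_rot: [-179.9, 60.0, -89.8]
contact_force: [-0.3, -0.7, 4.9]
gripper_width: 0.044
gripper_force: 49.9
41.65 j [-15.2  41.6   5.6 -57.2 -83.7  38.3] p [0.6282 0.0299 0.0678] rpy [-179.9   60.   -89.8] F [-0.3 -0.7  4.9] w 0.044 49.9
[0.1273478]
[0.12707179]
```

```bash
python3 -m pendant '[[[0,0,0,0,0,0,-0.1],[0,0,0,0,0,0,0.2],[0,0,0,0,0,0,0.4],[0,0,0,0,0,0,0.5],[0,0,0,0,0,0,0.5],[0,0,-0.3,0,0,0,0.5],[0,0,-0.6,0,0,0,0.5],[0,0,-0.9,0,0,0,0.5]]]'
python3 -m pendant '[[[0,0,-1,0,0,0,0.5],[0,0,-1,0,0,0,0.5],[0,0,-1,0,0,0,0.5],[-1,0,-0.6,0,0,0,0.5],[-1,0,-0.6,0,0,0,0.5],[-1,0,-0.6,0,0,0,0.5],[-1,0,-0.6,0,0,0,0.5],[-0.5,0,-0.3,0,0,0,0.5]]]'
python3 - <<'E'
from h import *
s=st()
for n in('scene','top'):
    c=cap(n,n+'8.png');P=world(c);H=hsv(c);h,s,v=H[...,0],H[...,1],H[...,2]
    print(n);blobs(((h<5)|(h>174))&(s>150)&(v>60)&(P[...,2]>.02)&(P[...,2]<.3)&(P[...,1]>-.2),P,20)
    blobs((h>6)&(h<18)&(s>150)&(P[...,0]<.6)&(P[...,1]>-.2),P,20)
E
```

```text
time_s: 42.5
tcp_pos: [0.628, -0.0019, 0.0852]
eef_rot: [179.9, 59.9, -90.0]
contact_force: [0.0, 0.1, 0.6]
gripper_width: 0.0655
gripper_force: 0.0
time_s: 43.3
tcp_pos: [0.6288, -0.0563, 0.2228]
eef_rot: [-179.6, 59.8, -89.6]
contact_force: [0.6, 0.7, -0.2]
gripper_width: 0.0653
gripper_force: 0.0
43.3 j [-21.2  33.4  14.2 -54.4 -97.5  27.5] p [ 0.6288 -0.0563  0.2228] rpy [-179.6   59.8  -89.6] F [ 0.6  0.7 -0.2] w 0.0653 0.0
scene
  px [259.3 157.3] n 62 med [ 0.3681 -0.0962  0.0322] mean [ 0.3669 -0.0962  0.0311] min [ 0.353 -0.109  0.021] max [ 0.379 -0.085  0.039]
  px [245.  198.7] n 51 med [ 0.4995 -0.0597  0.0322] mean [ 0.4991 -0.0595  0.032 ] min [ 0.485 -0.068  0.022] max [ 0.51  -0.05   0.037]
  px [299.2 200.1] n 61 med [0.4346 0.0623 0.0316] mean [0.4337 0.0619 0.0311] min [0.42  0.052 0.022] max [0.444 0.07  0.038]
  px [448.5 211. ] n 72 med [0.2754 0.4037 0.0324] mean [0.2754 0.4037 0.0318] min [0.261 0.394 0.021] max [0.291 0.415 0.039]
  px [249.1 238.5] n 110 med [0.6312 0.0393 0.1243] mean [0.6309 0.0385 0.1242] min [0.616 0.024 0.113] max [0.643 0.051 0.129]
  px [549.6  48.5] n 985 med [-0.9108  0.5242 -0.2865] mean [-0.929   0.5297 -0.2837] min [-1.125  0.496 -0.386] max [-0.894  0.594 -0.198]
  px [325.4 209.8] n 296 med [0.4337 0.1342 0.0412] mean [0.4297 0.1341 0.0367] min [0.4   0.115 0.005] max [0.448 0.153 0.049]
  px [264.8 214.9] n 257 med [0.5211 0.0104 0.0426] mean [0.5191 0.0108 0.0397] min [ 0.491 -0.009  0.01 ] max [0.54  0.032 0.05 ]
top
  px [282.  167.1] n 26 med [0.6303 0.0403 0.1254] mean [0.6297 0.0404 0.1257] min [0.618 0.031 0.121] max [0.641 0.047 0.13 ]
  px [166.3 285. ] n 60 med [0.2698 0.4042 0.0321] mean [0.2699 0.4042 0.0318] min [0.258 0.393 0.02 ] max [0.283 0.418 0.04 ]
  px [253.3 238.2] n 153 med [0.4187 0.1326 0.0432] mean [0.4169 0.1315 0.0494] min [0.214 0.041 0.011] max [0.442 0.15  1.254]
```

View pics/scene8.png

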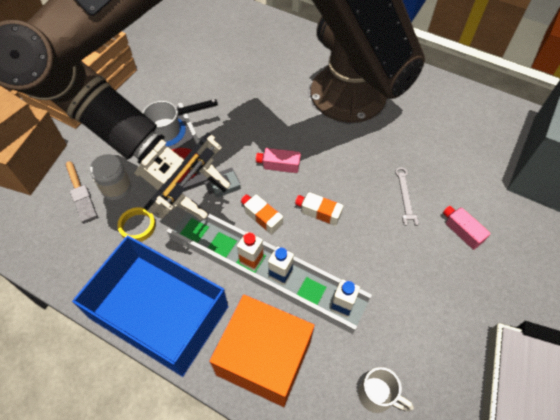

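Bottle A stands on its square at (249,245), about 5 mm off centre; B, C and the standers are unmoved. Before the −y-most place, check that the wrist would clear the can, by shifting the arm's own depth points.

Run:
```python
from h import *
from numpy import array as a
c0=cap('scene');
p0=np.load('scene1.npy').reshape(-1,3)
t=p0[(p0[:,2]>.085)&(p0[:,2]<.115)&(p0[:,0]>.45)&(p0[:,0]<.75)&(p0[:,1]<-.3)&(p0[:,1]>-.5)];print('tin',np.median(t,0),t.min(0),t.max(0))
for n in('scene','top'):
    c=cap(n);P=world(c).reshape(-1,3);B=np.load(n+'1.npy').reshape(-1,3)
    m=(P[:,2]>B[:,2]+.03)&(P[:,1]<-.05)&(P[:,0]>.35)&(c['depth'].ravel()>0)
    Q=P[m]+a([0,-.077,-.155])
    for y in np.arange(-.62,-.1,.06):
        q=Q[(Q[:,1]>y)&(Q[:,1]<y+.06)]
        if len(q): print(n,round(y,2),len(q),'zmin',np.percentile(q[:,2],1).round(3),'zmax',q[:,2].max().round(3),'x',q[:,0].min().round(3),q[:,0].max().round(3))
p,R=pickpose(.5105,.001,-103.5);print(p)
s=plan(R1=tilt(90,0,True));s=plan(R1=tilt(-103.5,0),start=s);s=plan(R1=R,start=s);s=plan(p+[0,0,.13],start=s);s=plan(p,start=s)
```

```text
tin [ 0.62452676 -0.37867225  0.09803312] [ 0.45182289 -0.42391095  0.08500671] [ 0.66334444 -0.30163887  0.10595156]
scene -0.56 107 zmin -0.105 zmax -0.063 x 0.385 0.43
scene -0.5 263 zmin -0.105 zmax 0.228 x 0.362 0.677
scene -0.44 874 zmin -0.104 zmax 0.327 x 0.35 0.739
scene -0.38 4652 zmin 0.184 zmax 0.473 x 0.587 0.79
scene -0.32 7930 zmin 0.153 zmax 0.475 x 0.539 0.789
scene -0.26 2311 zmin 0.072 zmax 0.47 x 0.52 0.727
scene -0.2 2178 zmin 0.065 zmax 0.144 x 0.535 0.727
scene -0.14 170 zmin 0.051 zmax 0.085 x 0.579 0.682
top -0.62 1 zmin -0.885 zmax -0.885 x 1.767 1.767
top -0.56 2 zmin 0.252 zmax 0.266 x 0.593 0.617
top -0.5 829 zmin 0.242 zmax 0.334 x 0.581 0.672
top -0.44 884 zmin 0.256 zmax 0.442 x 0.581 0.733
top -0.38 1859 zmin 0.423 zmax 0.5 x 0.484 0.792
top -0.32 4430 zmin 0.163 zmax 0.567 x 0.35 0.785
top -0.26 4989 zmin 0.088 zmax 0.588 x 0.35 0.724
top -0.2 2193 zmin 0.073 zmax 0.601 x 0.35 0.725
top -0.14 242 zmin 0.058 zmax 0.602 x 0.351 0.68
[ 0.50734849 -0.01212699  0.02859808]
turn [ 0.04 14.99  0.  ] max 14.99 | shift [0. 0. 0.] rows>= 0
turn [-0.    0.    3.38] max 3.38 | shift [0. 0. 0.] rows>= 0
turn [ 0.  -7.5 -0. ] max 7.5 | shift [0. 0. 0.] rows>= 0
turn [0. 0. 0.] max 0.0 | shift [0.92 6.36 2.94] rows>= 7
turn [0. 0. 0.] max 0.0 | shift [ 3.25 -0.    5.63] rows>= 6
```

Run:
```python
from h import *
p,R=pickpose(.5105,.001,-103.5)
s=plan(R1=R);s=plan(p+[0,0,.11],start=s);s=plan(p,start=s)
```

```text
turn [2.45 7.45 2.41] max 7.45 | shift [0. 0. 0.] rows>= 0
turn [0. 0. 0.] max 0.0 | shift [1.42 6.36 3.81] rows>= 7
turn [0. 0. 0.] max 0.0 | shift [ 2.75 -0.    4.76] rows>= 5
```

```bash
python3 -m pendant '[[[0,0,0,0.31,0.93,0.3,0.5],[0,0,0,0.31,0.93,0.3,0.5],[0,0,0,0.31,0.93,0.3,0.5],[0,0,0,0.31,0.93,0.3,0.5],[0,0,0,0.31,0.93,0.3,0.5],[0,0,0,0.3,0.93,0.3,0.5],[0,0,0,0.3,0.93,0.3,0.5],[0,0,0,0.3,0.93,0.3,0.5]]]' |tail -5
python3 -m pendant '[[[0.18,0.8,0.48,0,0,0,0.5],[0.18,0.8,0.48,0,0,0,0.5],[0.18,0.8,0.48,0,0,0,0.5],[0.18,0.8,0.48,0,0,0,0.5],[0.18,0.8,0.48,0,0,0,0.5],[0.18,0.8,0.48,0,0,0,0.5],[0.17,0.78,0.48,0,0,0,0.5],[0.17,0.78,0.47,0,0,0,0.5]]]' | tail -5
python3 - <<'E'
from h import *
st();p,R=pickpose(.5105,.001,-103.5);s=plan(p,R1=R)
c=cap('scene');P=world(c);H=hsv(c);h,s,v=H[...,0],H[...,1],H[...,2]
blobs(((h>6)&(h<18)&(s>150)|((h<5)|(h>174))&(s>170)&(v>60))&(P[...,2]>.01)&(P[...,2]<.05)&(P[...,1]>-.07)&(P[...,1]<.33)&(P[...,0]<.6),P,20)
E
```

```text
tcp_pos: [0.6279, -0.0549, 0.2184]
eef_rot: [-180.0, 29.9, -103.5]
contact_force: [0.1, 0.9, 0.2]
gripper_width: 0.066
gripper_force: 0.0
tcp_pos: [0.5065, -0.0115, 0.1373]
eef_rot: [180.0, 30.0, -103.5]
contact_force: [0.9, 1.1, 0.7]
gripper_width: 0.0658
gripper_force: 0.0
45.15 j [ -3.5  13.4 -18.3 -35.5 -58.1   9.1] p [ 0.5065 -0.0115  0.1373] rpy [ 180.    30.  -103.5] F [0.9 1.1 0.7] w 0.0658 0.0
turn [0.01 0.   0.  ] max 0.01 | shift [ 2.73 -0.05  4.7 ] rows>= 5
  px [294.  202.3] n 52 med [0.4471 0.0536 0.0321] mean [0.4462 0.0536 0.0314] min [0.433 0.046 0.019] max [0.456 0.061 0.038]
  px [264.7 214.6] n 270 med [0.5198 0.0102 0.0427] mean [0.5186 0.0103 0.0397] min [ 0.488 -0.009  0.011] max [0.54  0.033 0.049]
  px [317.7 215.7] n 281 med [0.4584 0.1258 0.0422] mean [0.4554 0.1254 0.0385] min [0.425 0.107 0.011] max [0.473 0.144 0.049]
```

Bottle C was knocked aside (the announced disturbance); B is unmoved. Continue with B.

```bash
python3 -m pendant '[[[0.45,0,0.77,0,0,0,0.5],[0.45,-0.05,0.77,0,0,0,0.5],[0.45,0,0.77,0,0,0,0.5],[0.45,0,0.77,0,0,0,0.5],[0.4,0,0.7,0,0,0,0.5],[0.3,0,0.5,0,0,0,0.5],[0.2,0,0.35,0,0,0,0.5],[0.03,0,0.05,0,0,0,0.5]]]' |tail -5
python3 -m pendant '[[[0,0,0,0,0,0,0],[0,0,0,0,0,0,-0.5],[0,0,0,0,0,0,-1],[0,0,0,0,0,0,-1],[0,0,0,0,0,0,-1],[0,0,0,0,0,0,-1],[0,0,0,0,0,0,-1],[0,0,0,0,0,0,-1]]]' 50 |tail -5
python3 -m pendant '[[[0,0,0,0,0,0,-1],[0,0,0,0,0,0,-1],[-0.2,0,-0.35,0,0,0,-1],[-0.3,0,-0.5,0,0,0,-1],[-0.45,0,-0.77,0,0,0,-1],[-0.45,0,-0.77,0,0,0,-1],[-0.45,0,-0.77,0,0,0,-1],[-0.45,0,-0.77,0,0,0,-1]]]' |tail -5
python3 -m pendant '[[[-0.45,0,-0.77,0,0,0,-1],[-0.45,0,-0.77,0,0,0,-1],[-0.45,0,-0.77,0,0,0,-1],[-0.45,0,-0.77,0,0,0,-1],[-0.3,0,-0.5,0,0,0,-1],[0,0,0,0,0.5,0,-1],[0,0,0,0,0.75,0,-1],[0,0,0,0,0.75,0,-1]]]' |tail -5
python3 - <<'E'
from h import *
st();s=plan(R1=tilt(-103.5,0));s=plan([.5,-.08,.22],R1=tilt(176,0),start=s);s=plan(R1=tilt(90,0),start=s);s=plan(R1=tilt(90,60),start=s)
E
```

```text
tcp_pos: [0.5087, -0.0126, 0.0295]
eef_rot: [-180.0, 30.0, -103.5]
contact_force: [0.1, 0.3, 0.1]
gripper_width: 0.0656
gripper_force: 0.0
tcp_pos: [0.509, -0.0124, 0.0315]
eef_rot: [-179.8, 30.1, -103.4]
contact_force: [-2.6, -1.2, 6.4]
gripper_width: 0.0438
gripper_force: 49.8
tcp_pos: [0.5091, -0.012, 0.1235]
eef_rot: [-179.8, 30.0, -103.4]
contact_force: [0.5, 0.7, -1.4]
gripper_width: 0.0436
gripper_force: 49.8
tcp_pos: [0.509, -0.0118, 0.2053]
eef_rot: [-179.9, 21.9, -103.5]
contact_force: [0.4, 0.7, -2.5]
gripper_width: 0.0436
gripper_force: 49.8
48.4 j [  4.2   7.1 -17.  -23.9 -61.1  -6.9] p [ 0.509  -0.0118  0.2053] rpy [-179.9   21.9 -103.5] F [ 0.4  0.7 -2.5] w 0.0436 49.8
turn [-0.03  5.48 -0.  ] max 5.48 | shift [0. 0. 0.] rows>= 0
turn [ 0.   -0.   20.13] max 20.13 | shift [ 0.21 -3.43 -0.74] rows>= 4
turn [-0.  -0.  21.5] max 21.5 | shift [0. 0. 0.] rows>= 0
turn [-0. 15.  0.] max 15.0 | shift [0. 0. 0.] rows>= 0
```

```bash
python3 -m pendant '[[[0,0,-0.3,0,0.7,0,-1],[0,0,-0.3,0,0.8,0,-1],[0,0,-0.3,0,0.8,0,-1],[0,0,-0.3,0,0.8,0,-1],[0,0,-0.3,0,0.8,0,-1],[0,0,-0.3,0,0.8,0,-1],[0,0,-0.3,0,0.78,0,-1],[0,0,0,0,0,0,-1]]]' |tail -2
for i in 1 2 3; do python3 -m pendant '[[[0,0,0,0,0,0.84,-1],[0,0,0,0,0,0.84,-1],[0,0,0,0,0,0.84,-1],[0,0,0,0,0,0.84,-1],[0,0,0,0,0,0.84,-1],[0,0,0,0,0,0.84,-1],[0,0,0,0,0,0.84,-1],[0,0,0,0,0,0.84,-1]]]' |tail -2; done
python3 - <<'E'
from h import *
st();s=plan([.5,-.05,.26],R1=tilt(176,0));s=plan(R1=tilt(176,60),start=s);s=plan(R1=tilt(90,60),start=s)
E
```

```text
gripper_width: 0.0436
gripper_force: 49.8
gripper_width: 0.0438
gripper_force: 49.8
gripper_width: 0.044
gripper_force: 49.8
gripper_width: 0.044
gripper_force: 49.8
51.6 j [ 1.980e+01  4.700e+00 -2.050e+01 -1.000e-01 -6.470e+01 -1.141e+02] p [ 0.5063 -0.0205  0.2452] rpy [1.798e+02 1.000e-01 1.757e+02] F [-0.4 -1.  -1.9] w 0.044 49.8
turn [ 0.04  0.02 -0.08] max 0.08 | shift [ 0.21 -1.49 -0.74] rows>= 2
turn [ 0. 15.  0.] max 15.0 | shift [0. 0. 0.] rows>= 0
turn [-18.62  -0.    10.75] max 18.62 | shift [0. 0. 0.] rows>= 0
```

```bash
for i in 1 2; do python3 -m pendant '[[[0,0,0,0,0.94,0,-1],[0,0,0,0,0.94,0,-1],[0,0,0,0,0.94,0,-1],[0,0,0,0,0.94,0,-1],[0,0,0,0,0.94,0,-1],[0,0,0,0,0.94,0,-1],[0,0,0,0,0.94,0,-1],[0,0,0,0,0.93,0,-1]]]' |tail -2; done
python3 -c 'from h import *;st()'
for i in 1 2 3; do python3 -m pendant '[[[0,0,0,-0.78,0,0.45,-1],[0,0,0,-0.78,0,0.45,-1],[0,0,0,-0.78,0,0.45,-1],[0,0,0,-0.78,0,0.45,-1],[0,0,0,-0.78,0,0.45,-1],[0,0,0,-0.78,0,0.45,-1],[0,0,0,-0.77,0,0.44,-1],[0,0,0,-0.77,0,0.44,-1]]]' |tail -2; python3 -c 'from h import *;st()'; done
python3 - <<'E'
from h import *
s=plan(R1=tilt(90,60));R=tilt(90,60)
g=np.array([.628,-.0515,.070])-.003*R.as_matrix()[:,2];print(g)
s=plan(g+[0,0,.1],start=s)
cap('scene','scene9.png')
E
```

```text
gripper_width: 0.0438
gripper_force: 49.8
gripper_width: 0.0444
gripper_force: 49.8
53.2 j [  10.    40.5   16.7  -15.1 -124.4 -105.7] p [ 0.5071 -0.0204  0.2449] rpy [179.5 -60.1 176.2] F [-0.  -0.4 -1.7] w 0.0444 49.8
gripper_width: 0.0437
gripper_force: 49.8
54.0 j [  -2.    37.8   18.2  -32.  -122.  -124.9] p [ 0.5073 -0.0205  0.2451] rpy [179.5 -60.  147.4] F [ 0.8  0.4 -2.1] w 0.0437 49.8
gripper_width: 0.0437
gripper_force: 49.8
54.8 j [ -13.1   31.5   10.9  -44.3 -111.  -138.8] p [ 0.5068 -0.0205  0.2455] rpy [179.6 -60.1 118.5] F [-0.5 -0.4 -1.6] w 0.0437 49.8
gripper_width: 0.0437
gripper_force: 49.8
55.6 j [ -22.4   22.6   -1.5  -54.   -95.2 -148.1] p [ 0.5067 -0.0206  0.2457] rpy [179.7 -60.2  89.7] F [-0.4 -0.9 -2.1] w 0.0437 49.8
turn [ 0.13 -0.04 -0.03] max 0.13 | shift [0. 0. 0.] rows>= 0
[ 0.628      -0.05409808  0.0715    ]
turn [0. 0. 0.] max 0.0 | shift [-4.05  6.07  0.4 ] rows>= 7
```

```bash
python3 -m pendant '[[[-0.2,0.75,-0.35,0.13,-0.04,-0.03,-1],[-0.5,0.77,0.1,0,0,0,-1],[-0.55,0.76,0.1,0,0,0,-1],[-0.55,0.76,0.1,0,0,0,-1],[-0.55,0.76,0.1,0,0,0,-1],[-0.55,0.76,0.1,0,0,0,-1],[-0.55,0.76,0.1,0,0,0,-1],[-0.6,0.75,0.15,0,0,0,-1]]]' |tail -5
python3 -m pendant '[[[0,0,0,0,0,0,-1],[0,0,0,0,0,0,-1],[0,0,0,0,0,0,-1],[0,0,0,0,0,0,-1],[0,0,0,0,0,0,-1],[0,0,0,0,0,0,-1],[0,0,0,0,0,0,-1],[0,0,0,0,0,0,-1]]]' |tail -2
python3 - <<'E'
from h import *
st();R=tilt(90,60)
g=np.array([.628,-.0515,.07])-.003*R.as_matrix()[:,2]
s=plan(g+[0,0,.1],R1=R);s=plan(g+[0,0,.004],start=s)
for n in('scene','top'):
    c=cap(n,n+'9.png');P=world(c);H=hsv(c);h,s,v=H[...,0],H[...,1],H[...,2]
    blobs(((h<5)|(h>174))&(s>150)&(v>60)&(P[...,2]>.1)&(P[...,2]<.3),P,8)
E
```

```text
tcp_pos: [0.6289, -0.0538, 0.1711]
eef_rot: [-180.0, -60.0, 90.2]
contact_force: [0.0, 0.1, -1.3]
gripper_width: 0.0437
gripper_force: 49.8
gripper_width: 0.0435
gripper_force: 49.8
57.25 j [ -21.    36.6   12.3  -54.1  -94.6 -148.5] p [ 0.6282 -0.0535  0.1715] rpy [-180.   -60.    90.3] F [-0.2 -0.5 -1.7] w 0.0435 49.8
turn [-0.06  0.    0.03] max 0.06 | shift [-0.02 -0.01 -0.02] rows>= 1
turn [0. 0. 0.] max 0.0 | shift [-4.16 -0.    2.4 ] rows>= 5
  px [213.3 198.5] n 134 med [ 0.6319 -0.0418  0.2261] mean [ 0.6312 -0.0425  0.2254] min [ 0.617 -0.057  0.215] max [ 0.643 -0.031  0.231]
  px [249.1 238.5] n 109 med [0.6309 0.0386 0.125 ] mean [0.6309 0.0386 0.1245] min [0.618 0.023 0.117] max [0.643 0.05  0.128]
  px [281.8 167.1] n 22 med [0.6304 0.0403 0.125 ] mean [0.6299 0.041  0.1254] min [0.619 0.034 0.121] max [0.641 0.047 0.129]
```

View pics/scene9.png

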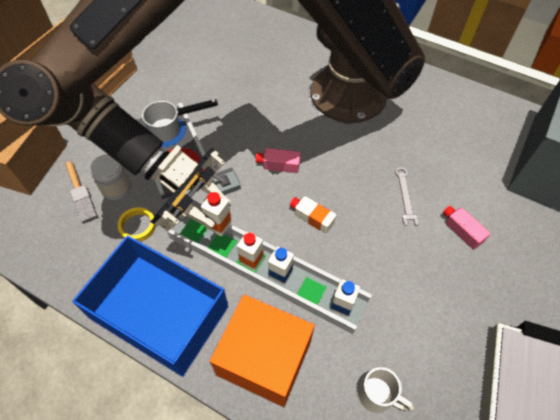

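```bash
python3 -m pendant '[[[-0.15,0,-0.26,-0.06,0,0.03,-1],[-0.6,0,0.35,0,0,0,-1],[-0.65,0,0.37,0,0,0,-1],[-0.65,0,0.37,0,0,0,-1],[-0.65,0,0.37,0,0,0,-1],[-0.65,0,0.37,0,0,0,-1],[-0.6,0,0.35,0,0,0,-1],[-0.3,0,0.18,0,0,0,-1]]]' | tail -5
python3 -m pendant '[[[-0.06,0,0.035,0,0,0,-1],[-0.06,0,0.035,0,0,0,-1],[-0.05,0,0.03,0,0,0,-1],[0,0,0,0,0,0,-1],[0,0,0,0,0,0,-1],[0,0,0,0,0,0,-1],[0,0,0,0,0,0,-1],[0,0,0,0,0,0,-1]]]' | tail -5
```

```text
tcp_pos: [0.6277, -0.0594, 0.0746]
eef_rot: [-179.7, -60.0, 89.8]
contact_force: [0.3, -0.2, -2.2]
gripper_width: 0.0439
gripper_force: 49.8
tcp_pos: [0.6283, -0.0597, 0.073]
eef_rot: [180.0, -60.0, 90.0]
contact_force: [-0.8, 0.5, -2.2]
gripper_width: 0.0439
gripper_force: 49.8
```

```bash
python3 -m pendant '[[[-0.05,0,0.03,0,0,0,-1],[-0.03,0,0.02,0,0,0,-1],[0,0,0,0,0,0,-1],[0,0,0,0,0,0,-1],[0,0,0,0,0,0,-1],[0,0,0,0,0,0,-1],[0,0,0,0,0,0,-1],[0,0,0,0,0,0,-1]]]' | tail -5
python3 -m pendant '[[[-0.03,0,0.02,0,0,0,-1],[0,0,0,0,0,0,-1],[0,0,0,0,0,0,-1],[0,0,0,0,0,0,-1],[0,0,0,0,0,0,-1],[0,0,0,0,0,0,-1],[0,0,0,0,0,0,-1],[0,0,0,0,0,0,-1]]]' | tail -5
```

```text
tcp_pos: [0.6283, -0.0596, 0.071]
eef_rot: [180.0, -60.0, 90.0]
contact_force: [-0.2, 0.4, -3.0]
gripper_width: 0.0438
gripper_force: 49.8
tcp_pos: [0.6283, -0.0596, 0.0702]
eef_rot: [180.0, -60.0, 90.0]
contact_force: [0.2, -0.4, -2.0]
gripper_width: 0.0437
gripper_force: 49.8
```

```bash
python3 -m pendant '[[[-0.05,0,0.03,0,0,0,-1],[0,0,0,0,0,0,-1],[0,0,0,0,0,0,-1],[0,0,0,0,0,0,-1],[0,0,0,0,0,0,-1],[0,0,0,0,0,0,-1],[0,0,0,0,0,0,-1],[0,0,0,0,0,0,-1]]]' | tail -5
python3 - <<'E'
from h import *
c=cap('scene');Q=world(c).reshape(-1,3)
for y in(-.05,.038,.116):
  q=Q[(abs(Q[:,0]-.628)<.02)&(abs(Q[:,1]-y)<.02)];q=q[q[:,2]>.118];print(y,len(q),np.median(q,0))
E
```

```text
tcp_pos: [0.6284, -0.0596, 0.0699]
eef_rot: [179.9, -60.0, 90.1]
contact_force: [-0.1, -1.5, 5.2]
gripper_width: 0.044
gripper_force: 49.7
-0.05 114 [ 0.63081858 -0.04977482  0.12523942]
0.038 123 [0.63134055 0.03774499 0.12445843]
0.116 126 [0.62747209 0.11586091 0.12459242]
```

```bash
python3 -m pendant '[[[0,0,0,0,0,0,-0.1],[0,0,0,0,0,0,0.2],[0,0,0,0,0,0,0.4],[0,0,0,0,0,0,0.5],[0,0,0,0,0,0,0.5],[0,0,-0.3,0,0,0,0.5],[0,0,-0.6,0,0,0,0.5],[0,0,-0.9,0,0,0,0.5]]]' | tail -5
python3 -m pendant '[[[0,0,-1,0,0,0,0.5],[0,0,-1,0,0,0,0.5],[0,0,-1,0,0,0,0.5],[1,0,-0.6,0,0,0,0.5],[1,0,-0.6,0,0,0,0.5],[1,0,-0.6,0,0,0,0.5],[1,0,-0.6,0,0,0,0.5],[0.5,0,-0.3,0,0,0,0.5]]]' |tail -5
python3 - <<'E'
from h import *
st()
for n in('scene','top'):
    c=cap(n,n+'10.png');P=world(c);H=hsv(c);h,s,v=H[...,0],H[...,1],H[...,2]
    print(n);blobs(((h<5)|(h>174))&(s>150)&(v>60)&(P[...,2]>.015)&(P[...,2]<.3)&(P[...,1]>-.2)&(P[...,1]<.3)&(P[...,0]>.38),P,20)
    blobs((h>6)&(h<18)&(s>150)&(P[...,0]<.6)&(P[...,1]>-.2)&(P[...,0]>.38),P,20)
    Q=P.reshape(-1,3);q=Q[(np.hypot(Q[:,0]-.447,Q[:,1]-.112)<.075)&(Q[:,2]>.038)&(Q[:,2]<.05)]
    print(len(q),[np.round(v,1) for v in cv2.minAreaRect((q[:,:2]*1000).astype('float32'))],q.mean(0).round(4))
E
```

```text
tcp_pos: [0.6281, -0.0912, 0.0874]
eef_rot: [-179.9, -60.0, 90.0]
contact_force: [0.1, -0.3, -0.3]
gripper_width: 0.0657
gripper_force: 0.0
tcp_pos: [0.6288, -0.1443, 0.2263]
eef_rot: [179.5, -59.9, 90.5]
contact_force: [0.1, -0.8, 0.3]
gripper_width: 0.0659
gripper_force: 0.0
63.0 j [ -27.1   37.    20.9  -52.5 -103.8 -151.6] p [ 0.6288 -0.1443  0.2263] rpy [179.5 -59.9  90.5] F [ 0.1 -0.8  0.3] w 0.0659 0.0
scene
  px [183.6 169.4] n 20 med [ 0.5973 -0.1434  0.2169] mean [ 0.5972 -0.1434  0.2175] min [ 0.596 -0.163  0.21 ] max [ 0.598 -0.123  0.224]
  px [207.1 171.1] n 71 med [ 0.5118 -0.1567  0.0987] mean [ 0.5112 -0.1577  0.0985] min [ 0.498 -0.173  0.089] max [ 0.52  -0.148  0.106]
  px [294.  202.3] n 63 med [0.4474 0.0536 0.0327] mean [0.4464 0.0537 0.0317] min [0.434 0.044 0.017] max [0.457 0.062 0.039]
  px [215.6 222. ] n 112 med [ 0.6327 -0.0484  0.1243] mean [ 0.6323 -0.0488  0.1238] min [ 0.617 -0.064  0.112] max [ 0.645 -0.038  0.128]
  px [249.1 238.5] n 113 med [0.6311 0.0384 0.1242] mean [0.6306 0.0383 0.1239] min [0.616 0.023 0.114] max [0.643 0.05  0.129]
  px [317.7 215.9] n 291 med [0.4589 0.1257 0.0421] mean [0.4557 0.1254 0.0378] min [0.426 0.106 0.007] max [0.473 0.144 0.047]
589 [array([446.9, 104.6]), array([115.5,  45.4]), np.float64(83.8)] [0.4492 0.1143 0.0428]
top
  px [283.3 168.3] n 49 med [0.6258 0.0371 0.1252] mean [0.6261 0.0363 0.1249] min [0.616 0.028 0.115] max [0.641 0.047 0.131]
  px [310.1 166.9] n 30 med [ 0.6312 -0.0473  0.1255] mean [ 0.6308 -0.0476  0.1255] min [ 0.619 -0.057  0.12 ] max [ 0.642 -0.041  0.132]
  px [277.9 232.6] n 42 med [0.4371 0.0527 0.0337] mean [0.4387 0.0531 0.0326] min [0.428 0.046 0.023] max [0.451 0.063 0.038]
  px [255.2 230. ] n 148 med [0.4453 0.1268 0.0432] mean [0.4453 0.1264 0.0415] min [0.425 0.108 0.009] max [0.468 0.144 0.051]
397 [array([447.2, 111.8]), array([98.7, 44. ]), np.float64(84.7)] [0.4467 0.1134 0.0435]
```

```bash
for i in 1 2 3 4 5 6; do python3 -m pendant '[[[0,0,0,0,0,-0.94,0.5],[0,0,0,0,0,-0.94,0.5],[0,0,0,0,0,-0.94,0.5],[0,0,0,0,0,-0.94,0.5],[0,0,0,0,0,-0.94,0.5],[0,0,0,0,0,-0.94,0.5],[0,0,0,0,0,-0.94,0.5],[0,0,0,0,0,-0.94,0.5]]]' >/dev/null; done
python3 - <<'E'
from h import *
st();p,R=pickpose(.4475,.1125,-95.5,z=.025);print(p)
s=plan(R1=R);s=plan(p+[0,0,.15],start=s);s=plan(p,start=s)
E
```

```text
67.9 j [ -27.1   37.3   20.7  -52.5 -103.6   29.2] p [ 0.6279 -0.1438  0.2208] rpy [-179.1   60.   -88.9] F [0.5 0.6 0.3] w 0.0654 0.0
[0.44620608 0.09906215 0.02759808]
turn [0.97 7.51 1.12] max 7.51 | shift [0. 0. 0.] rows>= 0
turn [0. 0. 0.] max 0.0 | shift [-8.63 10.21  7.48] rows>= 11
turn [0. 0. 0.] max 0.0 | shift [ 3.75 -0.    6.5 ] rows>= 7
```

```bash
python3 -m pendant '[[[0,0,0,0.12,0.94,0.14,0.5],[0,0,0,0.12,0.94,0.14,0.5],[0,0,0,0.12,0.94,0.14,0.5],[0,0,0,0.12,0.94,0.14,0.5],[0,0,0,0.12,0.94,0.14,0.5],[0,0,0,0.12,0.94,0.14,0.5],[0,0,0,0.12,0.94,0.14,0.5],[0,0,0,0.12,0.93,0.14,0.5]]]' >/dev/null
for i in 1 2; do python3 -m pendant '[[[-0.54,0.64,0.47,0,0,0,0.5],[-0.54,0.64,0.47,0,0,0,0.5],[-0.54,0.64,0.47,0,0,0,0.5],[-0.54,0.64,0.47,0,0,0,0.5],[-0.54,0.64,0.47,0,0,0,0.5],[-0.54,0.64,0.47,0,0,0,0.5],[-0.54,0.64,0.47,0,0,0,0.5],[-0.54,0.63,0.46,0,0,0,0.5]]]' >/dev/null; done
python3 - <<'E'
from h import *
st();p,R=pickpose(.4475,.1125,-95.5,z=.025)
s=plan(R1=R);s=plan(p,start=s)
c=cap('scene');P=world(c);H=hsv(c);h,s,v=H[...,0],H[...,1],H[...,2]
blobs(((h>6)&(h<18)&(s>150)|((h<5)|(h>174))&(s>170)&(v>60))&(P[...,2]>.01)&(P[...,2]<.05)&(P[...,1]>-.07)&(P[...,1]<.33)&(P[...,0]<.6),P,20)
E
```

```text
70.3 j [ 11.1   4.5 -23.4 -34.4 -58.    0.9] p [0.4453 0.0997 0.1774] rpy [179.9  29.9 -95.6] F [ 0.6 -0.1  0.5] w 0.066 0.0
turn [ 0.02 -0.02 -0.03] max 0.03 | shift [0. 0. 0.] rows>= 0
turn [0. 0. 0.] max 0.0 | shift [ 3.77 -0.05  6.47] rows>= 7
  px [293.7 202.2] n 56 med [0.4475 0.0528 0.0324] mean [0.4463 0.0529 0.0316] min [0.434 0.045 0.023] max [0.456 0.061 0.041]
  px [317.7 215.6] n 284 med [0.4579 0.1257 0.0422] mean [0.4553 0.1254 0.0387] min [0.427 0.107 0.01 ] max [0.473 0.144 0.049]
```

```bash
python3 -m pendant '[[[0.5,0,0.86,0,0,0,0.5],[0.5,-0.05,0.86,0,0,0,0.5],[0.5,0,0.86,0,0,0,0.5],[0.5,0,0.86,0,0,0,0.5],[0.5,0,0.86,0,0,0,0.5],[0.5,0,0.86,0,0,0,0.5],[0.4,0,0.69,0,0,0,0.5],[0.25,0,0.43,0,0,0,0.5]]]' |tail -5
python3 -m pendant '[[[0.1,0,0.18,0,0,0,0.5],[0,0,0,0,0,0,0],[0,0,0,0,0,0,-0.5],[0,0,0,0,0,0,-1],[0,0,0,0,0,0,-1],[0,0,0,0,0,0,-1],[0,0,0,0,0,0,-1],[0,0,0,0,0,0,-1]]]' 50 |tail -5
python3 -m pendant '[[[0,0,0,0,0,0,-1],[0,0,0,0,0,0,-1],[-0.2,0,-0.35,0,0,0,-1],[-0.3,0,-0.5,0,0,0,-1],[-0.45,0,-0.77,0,0,0,-1],[-0.45,0,-0.77,0,0,0,-1],[-0.45,0,-0.77,0,0,0,-1],[-0.45,0,-0.77,0,0,0,-1]]]' |tail -5
python3 -m pendant '[[[-0.5,0,-0.86,0,0,0,-1],[-0.5,0,-0.86,0,0,0,-1],[-0.5,0,-0.86,0,0,0,-1],[-0.5,0,-0.86,0,0,0,-1],[-0.5,0,-0.86,0,0,0,-1],[-0.5,0,-0.86,0,0,0,-1],[-0.3,0,-0.5,0,0,0,-1],[0,0,0,0,0,0,-1]]]' |tail -5
python3 - <<'E'
from h import *
st();s=plan(R1=tilt(-95.5,0));s=plan([.5,-.02,.255],start=s);s=plan(R1=tilt(176,0),start=s);s=plan(R1=tilt(176,60),start=s);s=plan(R1=tilt(90,60),start=s)
E
```

```text
tcp_pos: [0.4463, 0.0983, 0.0313]
eef_rot: [179.8, 29.9, -95.7]
contact_force: [-0.2, 0.2, 0.1]
gripper_width: 0.0656
gripper_force: 0.0
tcp_pos: [0.4475, 0.0984, 0.0296]
eef_rot: [-180.0, 30.0, -95.5]
contact_force: [-2.3, -1.4, 6.3]
gripper_width: 0.0442
gripper_force: 49.5
tcp_pos: [0.4476, 0.099, 0.1217]
eef_rot: [-180.0, 29.9, -95.6]
contact_force: [0.3, 0.6, -2.7]
gripper_width: 0.0442
gripper_force: 49.5
tcp_pos: [0.4482, 0.0997, 0.2532]
eef_rot: [-179.8, 30.0, -95.5]
contact_force: [0.2, 0.1, -2.8]
gripper_width: 0.0437
gripper_force: 49.5
73.55 j [ 11.8  -0.5 -18.5 -31.5 -65.6  -5.6] p [0.4482 0.0997 0.2532] rpy [-179.8   30.   -95.5] F [ 0.2  0.1 -2.8] w 0.0437 49.5
turn [-0.05  7.49 -0.  ] max 7.49 | shift [0. 0. 0.] rows>= 0
turn [0. 0. 0.] max 0.0 | shift [ 5.71 -3.15 -0.09] rows>= 6
turn [-0.   -0.   22.13] max 22.13 | shift [0. 0. 0.] rows>= 0
turn [ 0. 15.  0.] max 15.0 | shift [0. 0. 0.] rows>= 0
turn [-18.62  -0.    10.75] max 18.62 | shift [0. 0. 0.] rows>= 0
```

```bash
python3 -m pendant '[[[0,0,0,0,0.94,0,-1],[0,0,0,0,0.94,0,-1],[0,0,0,0,0.94,0,-1],[0,0,0,0,0.94,0,-1],[0,0,0,0,0.94,0,-1],[0,0,0,0,0.94,0,-1],[0,0,0,0,0.93,0,-1],[0,0,0,0,0.92,0,-1]]]' |tail -2
python3 -m pendant '[[[0.7,-0.4,0,0,0,0,-1],[0.72,-0.4,0,0,0,0,-1],[0.72,-0.4,0,0,0,0,-1],[0.72,-0.4,0,0,0,0,-1],[0.72,-0.39,0,0,0,0,-1],[0.71,-0.39,0,0,0,0,-1],[0.71,-0.39,0,0,0,0,-1],[0.71,-0.38,0,0,0,0,-1]]]' |tail -2
for i in 1 2 3; do python3 -m pendant '[[[0,0,0,0,0,0.92,-1],[0,0,0,0,0,0.92,-1],[0,0,0,0,0,0.92,-1],[0,0,0,0,0,0.92,-1],[0,0,0,0,0,0.92,-1],[0,0,0,0,0,0.92,-1],[0,0,0,0,0,0.92,-1],[0,0,0,0,0,0.92,-1]]]' |tail -2; done
python3 - <<'E'
from h import *
st();s=plan(R1=tilt(176,60));s=plan(R1=tilt(90,60),start=s)
E
```

```text
gripper_width: 0.044
gripper_force: 49.5
gripper_width: 0.0438
gripper_force: 49.5
gripper_width: 0.0441
gripper_force: 49.5
gripper_width: 0.0441
gripper_force: 49.5
gripper_width: 0.0439
gripper_force: 49.5
77.55 j [  20.3    3.8  -20.8   -0.   -65.5 -114.3] p [ 0.4986 -0.02    0.2497] rpy [-180.    -0.2  175.9] F [ 0.   0.5 -2.2] w 0.0439 49.5
turn [ 0.   14.96 -0.02] max 14.96 | shift [0. 0. 0.] rows>= 0
turn [-18.62  -0.    10.75] max 18.62 | shift [0. 0. 0.] rows>= 0
```

```bash
for i in 1 2; do python3 -m pendant '[[[0,0,0,0,0.94,0,-1],[0,0,0,0,0.94,0,-1],[0,0,0,0,0.94,0,-1],[0,0,0,0,0.94,0,-1],[0,0,0,0,0.93,0,-1],[0,0,0,0,0.93,0,-1],[0,0,0,0,0.93,0,-1],[0,0,0,0,0.93,0,-1]]]' |tail -2; done
for i in 1 2 3; do python3 -m pendant '[[[0,0,0,-0.78,0,0.45,-1],[0,0,0,-0.78,0,0.45,-1],[0,0,0,-0.78,0,0.45,-1],[0,0,0,-0.78,0,0.45,-1],[0,0,0,-0.78,0,0.45,-1],[0,0,0,-0.78,0,0.45,-1],[0,0,0,-0.77,0,0.44,-1],[0,0,0,-0.77,0,0.44,-1]]]' |tail -2; done
python3 - <<'E'
from h import *
st();R=tilt(90,60);s=plan(R1=R)
g=np.array([.628,-.138,.070])-.003*R.as_matrix()[:,2];print(g)
s=plan(g+[0,0,.1],start=s)
E
```

```text
gripper_width: 0.0443
gripper_force: 49.5
gripper_width: 0.0441
gripper_force: 49.5
gripper_width: 0.0439
gripper_force: 49.5
gripper_width: 0.0437
gripper_force: 49.5
gripper_width: 0.044
gripper_force: 49.5
81.55 j [ -22.5   21.8   -2.   -53.8  -95.6 -148.2] p [ 0.4992 -0.0203  0.2512] rpy [179.6 -60.   90.1] F [-0.9 -0.4 -2.4] w 0.044 49.5
turn [ 0.09 -0.01  0.01] max 0.09 | shift [0. 0. 0.] rows>= 0
[ 0.628      -0.14059808  0.0715    ]
turn [0. 0. 0.] max 0.0 | shift [-6.46  6.44 -3.22] rows>= 7
```

```bash
python3 -m pendant '[[[-0.8,0.8,-0.4,0.09,0,0,-1],[-0.81,0.8,-0.4,0,0,0,-1],[-0.81,0.81,-0.4,0,0,0,-1],[-0.81,0.81,-0.4,0,0,0,-1],[-0.81,0.81,-0.4,0,0,0,-1],[-0.81,0.81,-0.4,0,0,0,-1],[-0.81,0.8,-0.41,0,0,0,-1],[-0.8,0.8,-0.41,0,0,0,-1]]]' |tail -5
python3 -m pendant '[[[0,0,0,0,0,0,-1],[0,0,0,0,0,0,-1],[0,0,0,0,0,0,-1],[0,0,0,0,0,0,-1],[0,0,0,0,0,0,-1],[0,0,0,0,0,0,-1],[0,0,0,0,0,0,-1],[0,0,0,0,0,0,-1]]]' |tail -2
python3 - <<'E'
from h import *
st();R=tilt(90,60)
g=np.array([.628,-.138,.07])-.003*R.as_matrix()[:,2]
s=plan(g+[0,0,.1],R1=R)
c=cap('scene','scene11.png');P=world(c);H=hsv(c);h,s,v=H[...,0],H[...,1],H[...,2]
blobs(((h<5)|(h>174))&(s>150)&(v>60)&(P[...,2]>.08)&(P[...,2]<.3),P,8)
E
```

```text
tcp_pos: [0.6292, -0.1406, 0.171]
eef_rot: [180.0, -60.0, 90.2]
contact_force: [0.4, 0.7, -1.5]
gripper_width: 0.0442
gripper_force: 49.5
gripper_width: 0.0439
gripper_force: 49.5
83.15 j [ -26.6   40.1   18.7  -51.8 -100.5 -147.6] p [ 0.6288 -0.1397  0.1716] rpy [179.9 -60.   90.4] F [-0.4  0.  -2.1] w 0.0439 49.5
turn [-0.06 -0.01  0.05] max 0.06 | shift [-0.03 -0.04 -0.03] rows>= 1
  px [207.  170.9] n 72 med [ 0.5112 -0.1572  0.0998] mean [ 0.5115 -0.1578  0.0993] min [ 0.499 -0.172  0.089] max [ 0.521 -0.147  0.106]
  px [179.  181.7] n 132 med [ 0.6307 -0.1297  0.2231] mean [ 0.6305 -0.1306  0.222 ] min [ 0.605 -0.167  0.186] max [ 0.643 -0.118  0.227]
  px [215.6 222. ] n 111 med [ 0.6322 -0.0487  0.1243] mean [ 0.6323 -0.0489  0.1239] min [ 0.618 -0.065  0.115] max [ 0.645 -0.037  0.129]
  px [249.2 238.4] n 111 med [0.6313 0.0384 0.1249] mean [0.6306 0.0385 0.1244] min [0.616 0.024 0.117] max [0.644 0.05  0.128]
```

View pics/scene11.png

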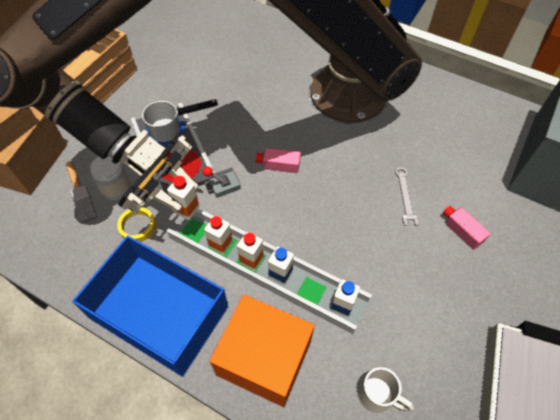

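The last bottle hangs upright over the remaining square (179,182), with clear space to the can (110,175) and tape (136,223). Lower it.

```bash
python3 -m pendant '[[[0,0,0,-0.06,0,0.05,-1],[-0.6,0,0.35,0,0,0,-1],[-0.65,0,0.37,0,0,0,-1],[-0.65,0,0.37,0,0,0,-1],[-0.65,0,0.37,0,0,0,-1],[-0.65,0,0.37,0,0,0,-1],[-0.55,0,0.32,0,0,0,-1],[-0.25,0,0.15,0,0,0,-1]]]' | tail -5
python3 -m pendant '[[[-0.05,0,0.03,0,0,0,-1],[-0.05,0,0.03,0,0,0,-1],[0,0,0,0,0,0,-1],[0,0,0,0,0,0,-1],[0,0,0,0,0,0,-1],[0,0,0,0,0,0,-1],[0,0,0,0,0,0,-1],[0,0,0,0,0,0,-1]]]' | tail -5
```

```text
tcp_pos: [0.6282, -0.1396, 0.077]
eef_rot: [-179.7, -60.1, 89.7]
contact_force: [-0.3, 0.2, -1.7]
gripper_width: 0.0438
gripper_force: 49.5
tcp_pos: [0.6288, -0.1399, 0.077]
eef_rot: [-180.0, -60.0, 90.0]
contact_force: [0.3, -0.7, -2.7]
gripper_width: 0.0437
gripper_force: 49.5
```

```bash
python3 -m pendant '[[[-0.04,0,0.025,0,0,0,-1],[0,0,0,0,0,0,-1],[0,0,0,0,0,0,-1],[0,0,0,0,0,0,-1],[0,0,0,0,0,0,-1],[0,0,0,0,0,0,-1],[0,0,0,0,0,0,-1],[0,0,0,0,0,0,-1]]]' | tail -5
python3 - <<'E'
from h import *
c=cap('scene');Q=world(c).reshape(-1,3)
for y in(-.131,-.05,.038,.116):
  q=Q[(abs(Q[:,0]-.628)<.02)&(abs(Q[:,1]-y)<.02)];q=q[(q[:,2]>.118)&(q[:,2]<.14)];print(y,len(q),np.median(q,0))
E
```

```text
tcp_pos: [0.6288, -0.1399, 0.0759]
eef_rot: [-180.0, -60.0, 90.0]
contact_force: [-0.2, -0.2, -2.0]
gripper_width: 0.0442
gripper_force: 49.5
-0.131 122 [ 0.63068058 -0.13031532  0.12798439]
-0.05 117 [ 0.63165929 -0.04919     0.12460389]
0.038 122 [0.63084198 0.03755586 0.12430432]
0.116 129 [0.62782318 0.11618475 0.12473065]
```

About 3 mm to go.

```bash
python3 -m pendant '[[[-0.04,0,0.025,0,0,0,-1],[0,0,0,0,0,0,-1],[-0.04,0,0.025,0,0,0,-1],[0,0,0,0,0,0,-1],[0,0,0,0,0,0,-1],[0,0,0,0,0,0,-1],[0,0,0,0,0,0,-1],[0,0,0,0,0,0,-1]]]' | tail -5
python3 -m pendant '[[[-0.04,0,0.025,0,0,0,-1],[0,0,0,0,0,0,-1],[0,0,0,0,0,0,-1],[0,0,0,0,0,0,-1],[0,0,0,0,0,0,-1],[0,0,0,0,0,0,-1],[0,0,0,0,0,0,-1],[0,0,0,0,0,0,-1]]]' | tail -5
```

```text
tcp_pos: [0.6288, -0.1398, 0.0741]
eef_rot: [-180.0, -60.0, 90.0]
contact_force: [0.0, -1.4, -2.5]
gripper_width: 0.044
gripper_force: 49.5
tcp_pos: [0.6288, -0.1398, 0.0733]
eef_rot: [180.0, -60.0, 90.0]
contact_force: [0.2, -0.5, 1.7]
gripper_width: 0.044
gripper_force: 49.5
```

Touching. Release, retreat up and away, then check.

```bash
python3 -m pendant '[[[0,0,0,0,0,0,-0.1],[0,0,0,0,0,0,0.2],[0,0,0,0,0,0,0.4],[0,0,0,0,0,0,0.5],[0,0,0,0,0,0,0.5],[0,0,-0.3,0,0,0,0.5],[0,0,-0.6,0,0,0,0.5],[0,0,-0.9,0,0,0,0.5]]]' | tail -5
python3 -m pendant '[[[0,0,-1,0,0,0,0.5],[0,0,-1,0,0,0,0.5],[0.6,0,-0.8,0,0,0,0.5],[1,0,-0.6,0,0,0,0.5],[1,0,-0.6,0,0,0,0.5],[1,0,-0.6,0,0,0,0.5],[0.5,0,-0.3,0,0,0,0.5],[0,0,0,0,0,0,0.5]]]' |tail -5
python3 - <<'E'
from h import *
from scipy.optimize import least_squares
st()
for n in('scene','top'):
    c=cap(n,n+'12.png');P=world(c);H=hsv(c);h,s,v=H[...,0],H[...,1],H[...,2]
    print(n);blobs(((h<5)|(h>174))&(s>150)&(v>60)&(P[...,2]>.08)&(P[...,2]<.14)&(P[...,0]>.38),P,15)
    blobs((h>100)&(h<125)&(s>140)&(P[...,2]>.11)&(P[...,2]<.14)&(P[...,0]<.7),P,20)
    Q=P.reshape(-1,3)
    q=Q[(Q[:,2]>.083)&(Q[:,2]<.1)&(Q[:,0]>.3)&(Q[:,0]<.5)&(Q[:,1]>-.46)&(Q[:,1]<-.3)]
    print('pot',len(q),least_squares(lambda p:np.hypot(q[:,0]-p[0],q[:,1]-p[1])-.046,[.411,-.38],loss='cauchy',f_scale=.002).x)
E
```

```text
tcp_pos: [0.6286, -0.1714, 0.0915]
eef_rot: [-179.9, -60.1, 90.0]
contact_force: [-0.1, 0.2, -0.3]
gripper_width: 0.0657
gripper_force: 0.0
tcp_pos: [0.6294, -0.2148, 0.2144]
eef_rot: [179.5, -59.9, 90.5]
contact_force: [-0.3, -0.4, -0.0]
gripper_width: 0.0655
gripper_force: 0.0
88.85 j [ -31.3   41.2   27.   -51.1 -108.1 -150.5] p [ 0.6294 -0.2148  0.2144] rpy [179.5 -59.9  90.5] F [-0.3 -0.4 -0. ] w 0.0655 0.0
scene
  px [207.  171.1] n 70 med [ 0.5116 -0.1569  0.0988] mean [ 0.5116 -0.1576  0.0991] min [ 0.499 -0.171  0.09 ] max [ 0.521 -0.148  0.109]
  px [185.6 207.1] n 109 med [ 0.6334 -0.13    0.1243] mean [ 0.6335 -0.1303  0.1235] min [ 0.619 -0.145  0.114] max [ 0.645 -0.118  0.128]
  px [215.7 222. ] n 111 med [ 0.6326 -0.0482  0.1246] mean [ 0.6322 -0.0486  0.1239] min [ 0.617 -0.064  0.112] max [ 0.645 -0.037  0.128]
  px [249.1 238.5] n 111 med [0.6309 0.0386 0.1246] mean [0.6309 0.0384 0.1244] min [0.618 0.024 0.113] max [0.643 0.051 0.13 ]
  px [280.7 253.7] n 104 med [0.6286 0.1173 0.1246] mean [0.6285 0.1172 0.1243] min [0.615 0.105 0.118] max [0.64  0.129 0.13 ]
  px [347.9 287.5] n 123 med [0.6277 0.2769 0.1252] mean [0.6272 0.2769 0.1248] min [0.613 0.265 0.116] max [0.639 0.289 0.129]
pot 215 [ 0.41129213 -0.38243471]
top
  px [283.2 168.2] n 50 med [0.6263 0.0371 0.1253] mean [0.6263 0.0364 0.1251] min [0.615 0.028 0.116] max [0.641 0.047 0.132]
  px [311.1 167.8] n 52 med [ 0.6272 -0.0506  0.125 ] mean [ 0.628  -0.0507  0.1248] min [ 0.618 -0.06   0.111] max [ 0.641 -0.041  0.13 ]
  px [207.1 169.1] n 54 med [0.6226 0.275  0.1255] mean [0.6231 0.2748 0.1247] min [0.611 0.264 0.115] max [0.637 0.287 0.129]
  px [258.2 168.9] n 54 med [0.6239 0.1152 0.1251] mean [0.6241 0.1146 0.1248] min [0.613 0.103 0.114] max [0.638 0.125 0.132]
pot 104 [ 0.37488618 -0.29982438]
```

View pics/scene12.png

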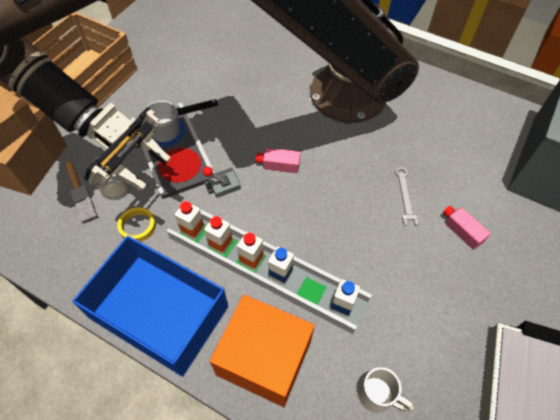

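All three red-capped bottles stand on green squares at (187,210), (216,225) and (249,242). The standers, tape, can, spanner and pot are in place, the lever is off, and the arm touches nothing. Hand in.

```bash
python3 -c 'from h import *;print(r.close_job())'
```

```text
the job is handed in; nothing more can be done
None
```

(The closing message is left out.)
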